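Refit the receiver lens of a methane detector

TASK

The laser methane detector standing nose-up in the service cradle has lost its receiver lens. Lower the larger lens into the cell in its nose, dome up, so that it lies flat on the seal, and let go of it without dropping it; then put the steel retaining ring over it and screw it down clockwise until it is snug and clamps the glass on its seal, but not so tight that it cracks. Leave the other things on the desk where they are.

Things in the scene. Friction and masses are not known exactly. Their poses are not given: they have to be found in the camera images.
- instrument: Black box-shaped laser methane detector (62 x 78 mm) in a grey cradle (foot 96 x 108 mm), fixed. Origin: centre of the cradle's underside; z up. An aluminium barrel of 44 mm diameter rises 40 mm above the box; its bore (38 mm, the lens cell) is open upward. In it lies a springy rubber seal (40 N per mm), its top 4.8 to 7.2 mm below the rim: seals differ.
- rim (a point): Centre of the barrel's flat, outside-bevelled top rim, 140 mm above the instrument's origin; same axes. Outside the barrel is a right-hand three-start thread: crest diameter 52 mm, lead 15 mm per turn (2.4 mm per rad), ridges 1.8 mm thick and 5 mm apart (0.8 mm of axial play for the ring's lugs).
- thread_start (a point): Upper end of one of the three thread ridges: 26 mm from the barrel's axis along the instrument's x, 1.5 mm below the rim. The other two lie at +120 and -120 degrees about the axis. From there each ridge runs down clockwise (seen from above) for 220 degrees.
- lens: The larger lens: clear glass, 36 mm diameter, 12 mm thick at the edge, with a low dome (30 mm wide, 2.5 mm high) on its upper face, 32 g. Origin: centre of its flat underside, z towards the dome. Seated, its edge stands 4.8 to 7.2 mm above the rim; it has 1 mm of play all round in the bore. It is snug when clamped with about 20 N; over 40 N it cracks.
- ring: Knurled steel retaining ring, 62 mm diameter, 18.7 mm high, 140 g, skirt bore 54 mm. Origin: centre of its open underside, z up. A lip at its top (3 mm thick, opening 31 mm, underside 15.7 mm above the origin) bears on the lens's edge. Clamping then rises about 65 N per rad of turning, with about 0.01 N m of turning moment per newton (0.06 N m running free); the thread holds by itself when let go.
- lug (a point): Tip of one of three lugs (2.4 mm thick, 7 mm long) inside the skirt: 23 mm from the ring's axis along its x, 2 mm above its underside; others at +120 and -120 degrees. A lug 0.2 to 0.5 rad anticlockwise of a ridge's upper end drops beside it (3.2 to 3.9 mm below the rim), and passes under it as the ring turns clockwise. Clamping begins 1.2 to 2.3 rad past the ridge's end.
- small_lens: A smaller lens, 25 mm diameter, 8 mm thick, of another instrument. Origin: centre of its underside. Leave it.
- lens_cap: Plain black solid lens cap, 40 mm diameter, 14 mm high. Origin: centre of its underside. Leave it.
- detector: Orange handheld gas detector, 128 x 66 x 32 mm, lying flat, long side along its x. Origin: centre of its underside. Leave it.
- analyser: Black box-shaped optical analyser with metal dials, 85 x 175 x 80 mm, long side along its y. Origin: centre of its underside. Leave it.
- tumbler: Glass tea tumbler with steel lid, 71 mm diameter, 152 mm high. Origin: centre of its underside. Leave it.
- screwdriver: Screwdriver lying flat along its x. Leave it.
- brush: Cleaning brush lying flat along its x. Leave it.
Mind the look-alikes: they are no part of the job. Leave any brown or green look-alike of the lens alone.

How it is judged (in metres and radians):
On the way:
1. the larger lens lies flat on the seal inside the cell, let go (horizontal distance between lens and rim below 0.002 m and z of lens in the frame of rim below -0.0042 m and angle between lens's own z axis and vertical below 0.04 rad and contact force between the fingers and lens below 0.05 N and linear speed of lens below 0.02 m/s), for 0.2 s.
At the end, for the whole second after the job is handed in: The lens lies centred (within 2 mm) and flat (within 0.04 rad) in the cell, its underside at least 4.2 mm below the rim; the ring sits level on the barrel's thread (within 2 mm and 0.04 rad), its lip on the lens, clamping it with more than 10 N by the thread alone, at rest (horizontal distance between each of lens, ring and rim below 0.002 m and z of lens in the frame of rim below -0.0042 m and angle between each of lens, ring's own z axis and vertical below 0.04 rad and z of ring in the frame of lens between -0.0055 and -0.0025 m and contact force between ring and lens above 10 N and linear speed of ring below 0.01 m/s and angular speed of ring below 0.1 rad/s); the robot touches nothing.
It fails at once if overtightened or slammed: the ring presses on the glass with more than 40 N (contact force between ring and lens above 40 N).
It fails at once if the lens is forced against the barrel with more than 25 N (contact force between lens and instrument above 25 N).
It fails at once if the lens is dropped: it falls free faster than 0.45 m/s (from more than 10 mm) (contact force between the fingers and lens below 0.05 N and linear speed of lens above 0.45 m/s).
It fails at once if another thing on the desk is moved by more than 30 mm (distance of any of small_lens, lens_cap, detector, analyser, tumbler, screwdriver, brush from where it was at the start of the episode above 0.03 m).
It also fails if it takes over 72 s, if anything falls off the work surface, if the arm or the gripper's body presses on something with over 40 N, if the wrist force passes 120 N, or if a joint passes its speed limit or range.

ROBOT

A 6-joint arm with a two-finger parallel gripper is mounted at the origin on the work surface. World frame = base frame: x ahead of the robot, y to its left, z up, the work surface at z = 0. Lengths are in mm, angles in rad, forces in N, time in s.
With the tool pointing down it reaches from about 275 to 750 mm from the base axis. Payload 10.2 kg.
Tool frame: the origin (TCP) lies midway between the tips of the shut fingers; the grasp point (between the pads) lies 19 mm behind it (ctrl.grip_depth is the distance from the TCP to the grasp point, in mm); y points along the fingers, x is the direction in which the jaws open and shut, and the axes are right-handed (so a half turn about y gives the same grasp; the last joint's range is limited). The gripper opens to 85 mm and grips with 20 to 120 N. Pads are 22 mm wide; open, the fingers measure 114 mm over their backs; the gripper's body (76 mm by 85 mm) begins 54 mm behind the grasp point. The pads swing forward as they close: fully open they stand 13 mm farther back than shut.
Start: joints at [-1.395, 0.313, 1.498, -0, 1.331, -0.223], TCP at [203.852, -483.813, 231.294] pointing down, gripper open.
Joint ranges: [-2.94, 2.94], [-0.97, 2.17], [0.19, 2.56], [-1.23, 4.37], [0.02, 3.11], [-2.88, 2.88]. Speed limits (rad/s): [2.39, 2.39, 3.01, 3.14, 3.14, 3.14].

INTERFACE

Orientations are given as a unit quaternion [w, x, y, z].
In Python, from rig import ctrl gives the robot as it stands. The module is installed in compiled form; this text tells all that it offers.
- The arm moves only by the tool drive_tool, never from a script. Its arguments are lists of equal length, an entry for each row: "gripper": the closure, from 0 (fully open) to 1 (shut); "offset": the shift along the tool's x, y, z in m, a list of three; "turn": the turn about the tool's y in degrees. In form: {"gripper": [gripper, ...], "offset": [[tx, ty, tz], ...], "turn": [turn, ...]}. A call has 1 to 20 rows; each row shifts and turns the commanded pose from where the row before left it, along the tool's axes as they then stand; what a row does not reach is not made up. A row lasts 1/12 s, in which the tool goes at most 41.7 mm and 7.16 degrees, less where a joint would pass 70% of its speed; a pose out of reach is approached as far as the arm can. A call is refused whole if a number of a shift passes 0.0417 or a number of a turn 7.16, either way. A call with a gripper value outside its range is refused whole. The fingers move at their own pace and stop on an object; "force" is the grip in N (left out, the last holds). Time passes only in rows, so rows that do not move let the fingers close. It gives the time, the measured TCP pose, the force and the opening at its end, in the units of the state.
- ctrl.sense(): the state, without advancing time (a new reading comes with each control period).
- ctrl.capture(name): name is "scene" or "top" or "wrist"; returns (picture, depth): 480x640x3 uint8, red, green, blue; 480x640 float32, mm along the optical axis (not along the pixel's ray), 0 where there is no reading.
- ctrl.camera_params(name): a dict with "fovy" (degrees; the focal length in pixels is half the picture's height over the tangent of half this angle, whatever the lens; pixels are square), "cx", "cy" (the principal point, pixels), "distortion" ([k1, k2, p1, p2, k3] as OpenCV has them; the pictures are not rectified), "view" (4x4, takes a point from world to camera coordinates); the wrist camera has in their place "tool_from_camera" (4x4, takes a point from camera to tool coordinates, whose origin is the TCP and whose axes are the tool frame's). Camera axes: x right, y down, z forward; pixel columns grow to the right and rows downward; lengths in mm; the calibration is good to about 2 mm. A picture is of the moment at which its call begins: read the wrist's pose just before it. camera_params takes no time and is no camera call.
- ctrl.finish_job(): hands the job in, once; it reports no verdict.
Trained networks look in the newest picture that a camera, given by its name, has taken for a name from the list of things; names that differ only in an ending like _2 or _b are one class to them, and where a whole thing is asked for, a point or a joint stands for the part that bears it (a point fixed in the world has none). Each returns a list of dicts, best first, with "score" (0 to 1); they miss things now and then, are a little off and sometimes report something else, mostly with a low value. They report only what shows in the picture. A call takes as long as a camera call. They do not tell look-alikes from the thing itself.
- ctrl.boxes_of(camera, query): "centre" ([x, y, z] in mm, in the coordinates of the camera as it stood for that picture, good to about 4 mm: the middle of the surface that is visible of it).
- ctrl.regions_of(camera, query): "mask" (480x640 bool, what is visible of it).
- ctrl.pinpoint(camera, query): "centre" ([x, y, z] in mm, in the coordinates of the camera as it stood for that picture, good to about 4 mm: a listed point, or the origin of a listed thing).
The state is a dict: "time_s": time; "joints": joint angles; "dq": joint speeds; "tau": joint torques, N m; "eef_pos": TCP position; "ee_rot": TCP orientation; "force": force on the tool from outside, world axes, zero at the start; "wrist_torque": the same for the moment, N m; "grip_width": opening from 0.0 (shut) to 1.0 (fully open).
Only numpy, scipy, OpenCV 4.12 (cv2) and the standard library are available. Lean on these libraries where they do the work, as an engineer would, in place of code of your own. Each camera call takes 0.05 s, during which the arm holds its last target.

## Working session

There is one attempt and no reset: what is moved stays moved. The work goes in short steps, Python scripts to look and compute and a tool call to move; the robot and the scene stay as the last step left them, time stands still between calls to the robot, and variables do not carry over. Pictures are saved under pics/ and viewed, and the job is handed in when it is done.

Besides the shell and the picture viewer there is one more tool, called after "Call:" by a JSON object that holds its "api" and its "payload", one argument or row to a line. drive_tool: Moves the arm, as the interface text tells. Its arguments: {"type":"object","properties":{"gripper":{"type":"array","items":{"type":"number"}},"offset":{"type":"array","items":{"type":"array","items":{"type":"number"}}},"turn":{"type":"array","items":{"type":"number"}},"force":{"type":"number"}},"required":["gripper","offset","turn"]}

```bash
mkdir -p pics; cat > h.py <<'E'
import numpy as np, cv2
from rig import ctrl
from scipy.spatial.transform import Rotation as R
def rot(q): return R.from_quat([q[1],q[2],q[3],q[0]]).as_matrix()
def K(name):
    p=ctrl.camera_params(name); f=240/np.tan(np.radians(p['fovy'])/2)
    return np.array([[f,0,p['cx']],[0,f,p['cy']],[0,0,1]]),np.array(p['distortion'],float)
def c2w(name,s=None):
    p=ctrl.camera_params(name)
    if 'view' in p: return np.linalg.inv(np.array(p['view']))
    s=s or ctrl.sense(); T=np.eye(4); T[:3,:3]=rot(s['ee_rot']); T[:3,3]=s['eef_pos']
    return T@np.array(p['tool_from_camera'])
def tw(T,c): return (T@np.append(c,1))[:3]
def px2cam(name,uv,z):
    k,d=K(name); n=cv2.undistortPoints(np.array(uv,float).reshape(-1,1,2),k,d)[:,0]
    z=np.atleast_1d(z); return np.c_[n*z[:,None],z]
def w2px(name,P,T):
    k,d=K(name); Ti=np.linalg.inv(T); P=np.array(P,float).reshape(-1,3)
    return cv2.projectPoints(P@Ti[:3,:3].T+Ti[:3,3],np.zeros(3),np.zeros(3),k,d)[0][:,0]
def pts(name,mask,depth,T):
    v,u=np.nonzero(mask&(depth>0)); C=px2cam(name,np.c_[u,v],depth[v,u]); return C@T[:3,:3].T+T[:3,3]
E
python3 - <<'E'
from h import *
s=ctrl.sense(); print(s); print(rot(s['ee_rot']))
np.set_printoptions(precision=1,suppress=True)
for n in ['scene','top']:
    im,d=ctrl.capture(n); cv2.imwrite(f'pics/{n}0.png',im[:,:,::-1]); np.save(f'{n}0.npy',d); cv2.imwrite
    T=c2w(n); print(n,T, K(n))
    for q in ['lens','ring','lug','rim','thread_start','instrument','small_lens','lens_cap','screwdriver','brush']:
        r=ctrl.pinpoint(n,q)
        print(q,[(round(x['score'],2),tw(T,x['centre'])) for x in r[:5]])
print(ctrl.sense()['time_s'])
E
```

```text
{'time_s': 0.0, 'joints': array([-1.39542186e+00,  3.13478809e-01,  1.49847334e+00,  1.80622286e-05,
        1.33101751e+00, -2.23387081e-01]), 'dq': array([-0.00188208,  0.00039483,  0.00022514, -0.00090807,  0.00022046,
        0.00227413]), 'tau': array([ 1.15076720e-03, -4.12276375e+01, -2.59739202e+01, -1.17862696e-04,
        4.20832264e-03,  9.24959778e-06]), 'eef_pos': array([ 203.79599656, -483.53425003,  230.70669694]), 'ee_rot': array([ 0.58948163, -0.58876824,  0.39139607, -0.39073327]), 'force': array([ 0.25876516,  0.19342921, -0.57585774]), 'wrist_torque': array([-0.02738164,  0.02291871,  0.05189386]), 'grip_width': 0.9987461259316565}
[[ 3.88273244e-01 -2.22979464e-04  9.21544268e-01]
 [-9.21543323e-01  1.35894638e-03  3.88273174e-01]
 [-1.33890619e-03 -9.99999052e-01  3.22157283e-04]]
scene [[   0.3    0.7   -0.6 1362.8]
 [   1.    -0.2    0.2 -225.7]
 [   0.    -0.7   -0.7  980.9]
 [   0.     0.     0.     1. ]] (array([[545.5,   0. , 318.6],
       [  0. , 545.5, 238.9],
       [  0. ,   0. ,   1. ]]), array([-0.,  0.,  0.,  0.,  0.]))
lens [(0.65, array([643. , 2
[... 844 characters left out ...]
0.5, 246.9,  -1.6]))]
ring [(0.63, array([ 615.7, -284.1,    2.4])), (0.27, array([458.8, 218.4,   0.2]))]
lug [(0.56, array([ 587.9, -279.8,    3. ]))]
rim [(0.63, array([512.8,  48.5, 141.3])), (0.26, array([ 674.7, -456.3,   -2.1]))]
thread_start [(0.84, array([537.5,  58.6, 141.3])), (0.65, array([646.1, 491.4,   4.3]))]
instrument [(0.64, array([517.1,  47.8,   7.6]))]
small_lens [(0.52, array([ 616.1, -286.1,   -0.4])), (0.45, array([456.9, 216.7,   3.9]))]
lens_cap [(0.51, array([ 465.2, -243.3,    7.6]))]
screwdriver [(0.84, array([ 758.8, -180.2,   -1.3])), (0.53, array([646.4, 492. ,   2.6]))]
brush [(0.94, array([ 525.5, -441.3,    3.2])), (0.47, array([455.9, 217.5,   1.8]))]
1.1
```

View pics/scene0.png

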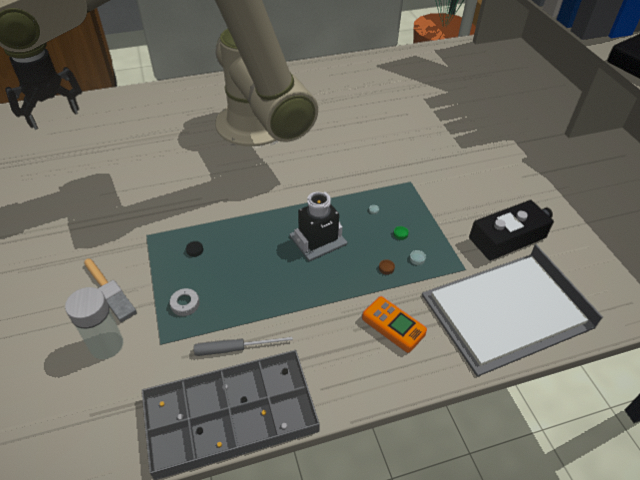

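View pics/top0.png

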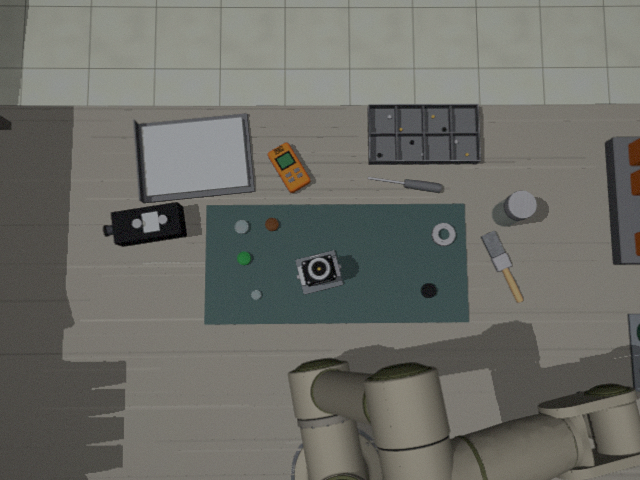

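```bash
python3 - <<'E'
import cv2,numpy as np
from h import *
im=cv2.imread('pics/scene0.png'); T=c2w('scene')
def crop(P,r,n):
    u,v=w2px('scene',[P],T)[0].astype(int); return cv2.resize(im[max(0,v-r):v+r,max(0,u-r):u+r],(390,390),interpolation=cv2.INTER_CUBIC)
cs=[crop(p,35,0) for p in [(643,257,5),(649,172,5),(553,243,5)]]+[crop((616,-284,10),35,0)]
cv2.imwrite('pics/crops0.png',cv2.resize(np.vstack([np.hstack(cs[:2]),np.hstack(cs[2:])]),(600,600)))
E
```

```text
(no output)
```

View pics/crops0.png

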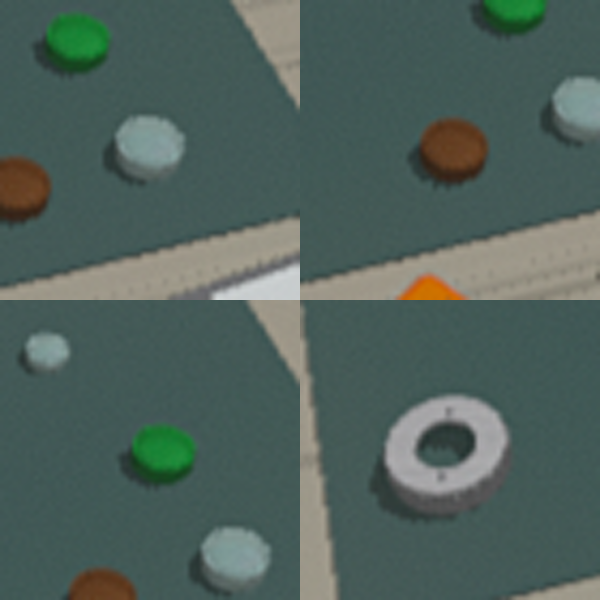

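```bash
python3 - <<'E'
from h import *
p=ctrl.camera_params('wrist'); print(p, ctrl.grip_depth)
im,d=ctrl.capture('wrist'); cv2.imwrite('pics/w0.png',im[:,:,::-1])
E
```

```text
{'fovy': 59.76431478853933, 'cx': 319.7225524768552, 'cy': 235.2851209133093, 'distortion': array([0.02338309, 0.        , 0.        , 0.        , 0.        ]), 'tool_from_camera': array([[ 9.99999707e-01, -1.15095216e-04,  7.57245948e-04,
        -1.05833919e-01],
       [-7.60946973e-04, -2.62018852e-01,  9.65062455e-01,
        -1.42207092e+02],
       [ 8.73386421e-05, -9.65062748e-01, -2.62018863e-01,
         6.52459317e+01],
       [ 0.00000000e+00,  0.00000000e+00,  0.00000000e+00,
         1.00000000e+00]])} 18.700000000000003
```

View pics/w0.png

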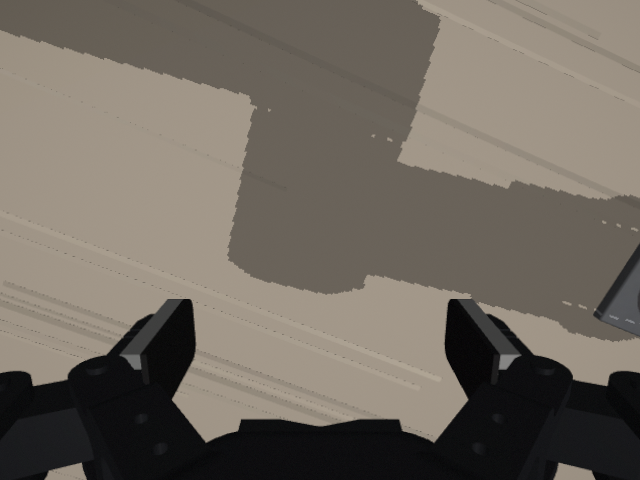

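```bash
cat > plan.py <<'E'
from h import *
import json
def yaw(s): m=rot(s['ee_rot']); return np.degrees(np.arctan2(m[1,0],m[0,0]))
def plan(target,yawt,n,s=None,start=None,y0=None,turnn=None):
    s=s or ctrl.sense(); p=np.array(start if start is not None else s['eef_pos'],float); y=yaw(s) if y0 is None else y0
    d=(np.array(target)-p)/n; dt=(yawt-y); turnn=turnn or n; t=-dt/turnn
    O=[];Tn=[]
    for i in range(n):
        c,sn=np.cos(np.radians(y)),np.sin(np.radians(y))
        O.append([round(float(v)/1000,4) for v in (d[0]*c+d[1]*sn,-d[2],-d[0]*sn+d[1]*c)])
        tt=round(float(t),2) if i<turnn else 0.
        Tn.append(tt); y-=tt
    print('offset',json.dumps(O)); print('turn',json.dumps(Tn))
E
python3 -c "
from plan import *
plan((515,46,290),5.2,17)"
```

```text
offset [[-0.0216, -0.0035, 0.029], [-0.0194, -0.0035, 0.0305], [-0.0171, -0.0035, 0.0319], [-0.0147, -0.0035, 0.033], [-0.0122, -0.0035, 0.034], [-0.0096, -0.0035, 0.0348], [-0.007, -0.0035, 0.0355], [-0.0043, -0.0035, 0.0359], [-0.0017, -0.0035, 0.0361], [0.001, -0.0035, 0.0361], [0.0037, -0.0035, 0.036], [0.0064, -0.0035, 0.0356], [0.009, -0.0035, 0.035], [0.0116, -0.0035, 0.0342], [0.0141, -0.0035, 0.0333], [0.0165, -0.0035, 0.0322], [0.0188, -0.0035, 0.0308]]
turn [-4.26, -4.26, -4.26, -4.26, -4.26, -4.26, -4.26, -4.26, -4.26, -4.26, -4.26, -4.26, -4.26, -4.26, -4.26, -4.26, -4.26]
```

Call:
{"api": "drive_tool", "payload": {
  "gripper": [0,0,0,0,0,0,0,0,0,0,0,0,0,0,0,0,0,0,0],
  "offset": [
    [-0.0216,-0.0035,0.029],
    [-0.0194,-0.0035,0.0305],
    [-0.0171,-0.0035,0.0319],
    [-0.0147,-0.0035,0.033],
    [-0.0122,-0.0035,0.034],
    [-0.0096,-0.0035,0.0348],
    [-0.007,-0.0035,0.0355],
    [-0.0043,-0.0035,0.0359],
    [-0.0017,-0.0035,0.0361],
    [0.001,-0.0035,0.0361],
    [0.0037,-0.0035,0.036],
    [0.0064,-0.0035,0.0356],
    [0.009,-0.0035,0.035],
    [0.0116,-0.0035,0.0342],
    [0.0141,-0.0035,0.0333],
    [0.0165,-0.0035,0.0322],
    [0.0188,-0.0035,0.0308],
    [0,0,0],
    [0,0,0]
  ],
  "turn": [-4.26,-4.26,-4.26,-4.26,-4.26,-4.26,-4.26,-4.26,-4.26,-4.26,-4.26,-4.26,-4.26,-4.26,-4.26,-4.26,-4.26,0,0]
}}

```text
time_s: 2.73
eef_pos: [515.3, 47.2, 290.5]
ee_rot: [-0.706, 0.706, 0.033, -0.033]
force: [-0.8, 0.2, -0.5]
grip_width: 0.998
```

```bash
python3 - <<'E'
from plan import *
np.set_printoptions(precision=1,suppress=True)
s=ctrl.sense(); print(s['time_s'],s['eef_pos'],yaw(s),s['joints']*57.3,s['force'])
T=c2w('wrist',s)
im,d=ctrl.capture('wrist'); cv2.imwrite('pics/w1.png',im[:,:,::-1]); np.save('w1.npy',d)
for q in ['rim','thread_start']:
    r=ctrl.pinpoint('wrist',q); print(q,[(round(x['score'],2),tw(T,x['centre'])) for x in r])
# rim by depth
P=px2cam('wrist',np.indices((480,640))[::-1].reshape(2,-1).T,d.ravel())@T[:3,:3].T+T[:3,3]
Z=P[:,2].reshape(480,640)
m=(d>0)&(Z>136)&(Z<144); m[300:]&=True
np.save('Z1.npy',Z)
cv2.imwrite('pics/m1.png',(m*255).astype(np.uint8))
E
```

```text
2.7333 [515.3  47.2 290.5] 5.405381562233893 [ -7.8  14.9  81.   -0.   84.1 -13.2] [-0.8  0.2 -0.5]
rim [(0.78, array([515. ,  47.1, 141.8]))]
thread_start [(0.62, array([540.9,  55.5, 141.9]))]
```

View pics/w1.png

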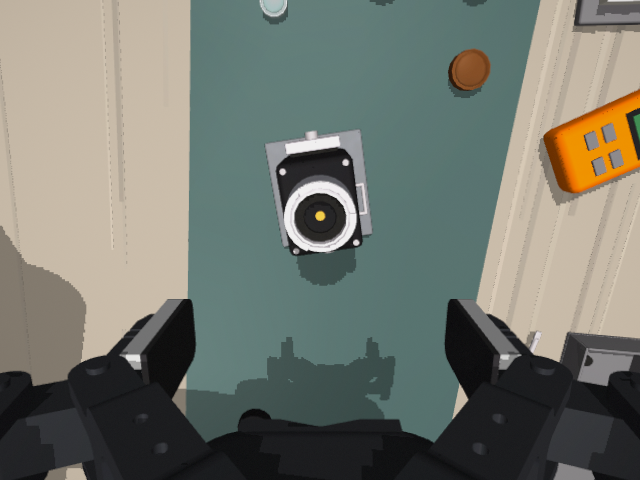

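View pics/m1.png

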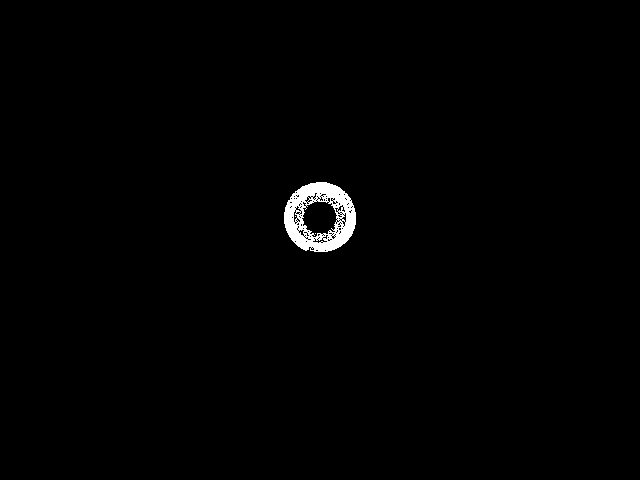

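```bash
python3 - <<'E'
from plan import *
np.set_printoptions(precision=2,suppress=True)
s=ctrl.sense(); T=c2w('wrist',s)
im=cv2.imread('pics/w1.png'); Z=np.load('Z1.npy'); d=np.load('w1.npy')
cv2.imwrite('pics/w1c.png',cv2.resize(im[120:270,240:400],(800,750),interpolation=cv2.INTER_CUBIC)[:600*2][:750][:,:].copy()[:600])
g=cv2.GaussianBlur(cv2.cvtColor(im,cv2.COLOR_BGR2GRAY),(3,3),0)
# rectified ground plane map at height h: sample
def rect(h,cx,cy,half,res):
    n=int(2*half/res); xs=cx-half+res*np.arange(n); ys=cy+half-res*np.arange(n)
    X,Y=np.meshgrid(xs,ys); uv=w2px('wrist',np.c_[X.ravel(),Y.ravel(),np.full(X.size,h)],T).astype(np.float32).reshape(n,n,2)
    return cv2.remap(im,uv[...,0],uv[...,1],cv2.INTER_CUBIC)
r=rect(140,515,47,35,0.117); cv2.imwrite('pics/r140.png',r)
# Radial edge profile
gg=cv2.cvtColor(r,cv2.COLOR_BGR2GRAY).astype(float)
c0=np.array([515.,47.])
for it in range(4):
    E={}
    th=np.radians(np.arange(0,360,3)); 
    for nm,(a,b,sg) in {'in':(15,21.5,1),'out':(20.5,28,-1)}.items():
        rr=np.arange(a,b,.1); L=[]
        for t in th:
            P=np.c_[c0[0]+rr*np.cos(t),c0[1]+rr*np.sin(t),np.full(len(rr),140)]
            uv=w2px('wrist',P,T).astype(np.float32)[None]
            p=cv2.remap(g,uv[...,0],uv[...,1],cv2.INTER_CUBIC)[0].astype(float)
            i=np.argmax(sg*np.gradient(p)); L.append(rr[i])
        L=np.array(L); A=np.c_[np.ones_like(th),np.cos(th),np.sin(th)]
        w=np.ones(len(th),bool)
        for _ in range(4):
            x=np.linalg.lstsq(A[w],L[w],rcond=None)[0]; e=np.abs(L-A@x); w=e<max(.3,2*np.median(e))
        E[nm]=x; 
    print(c0,E, w.sum()); c0=c0+E['in'][1:]
m=(d>0)&(np.abs(Z-np.median(Z[185:190,310:330]))<3); m[300:]=0
print('rim z',np.median(Z[183:190,315:325]))
for lo,hi in [(15,35),(35,60),(85,110)]:
    m=((Z>lo)&(Z<hi)&(d>0)); m[290:]=0; m[:,:230]=0;m[:,410:]=0
    P=pts('wrist',m,d,T).astype(np.float32)
    if len(P)>50: print(lo,len(P),np.median(P[:,2]),cv2.minAreaRect(P[:,:2].copy()))
E
```

```text
[515.  47.] {'in': array([18.38, -1.12, -3.02]), 'out': array([25.89, -0.95, -2.08])} 95
[513.88  43.98] {'in': array([18.53, -0.03, -0.02]), 'out': array([26.17,  0.05,  0.59])} 97
[513.85  43.97] {'in': array([18.56,  0.02, -0.03]), 'out': array([26.18,  0.08,  0.66])} 100
[513.87  43.93] {'in': array([18.56,  0.05, -0.03]), 'out': array([26.1 ,  0.04,  0.81])} 97
rim z 139.71443895507124
15 63 30.014015 ((503.0484313964844, 91.19935607910156), (55.34856414794922, 20.693418502807617), 13.044954299926758)
35 968 45.415672 ((505.2151184082031, 44.05113983154297), (115.60920715332031, 54.42528533935547), 89.79426574707031)
85 3249 101.46614 ((517.14599609375, 44.693084716796875), (69.86274719238281, 78.27457427978516), 13.56160831451416)
```

View pics/r140.png

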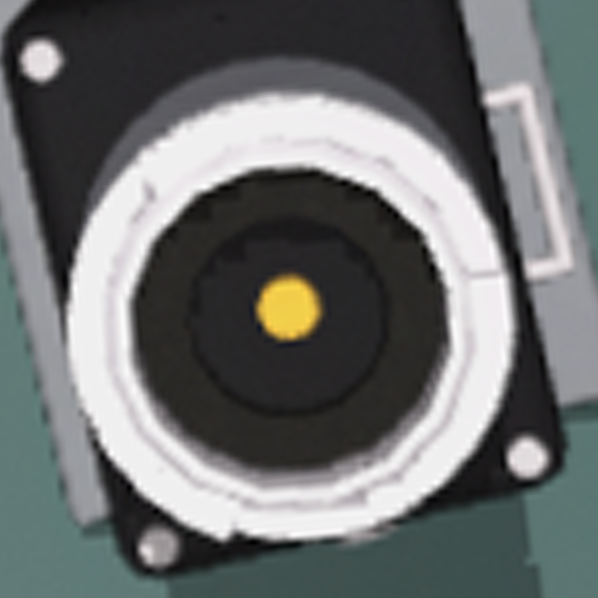

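```bash
python3 -c "
from plan import *
plan((641,256,170),20,8)"
```

```text
offset [[0.0181, 0.0151, 0.0248], [0.0189, 0.0151, 0.0242], [0.0197, 0.0151, 0.0236], [0.0204, 0.0151, 0.023], [0.0211, 0.0151, 0.0223], [0.0219, 0.0151, 0.0216], [0.0225, 0.0151, 0.0209], [0.0232, 0.0151, 0.0201]]
turn [-1.85, -1.85, -1.85, -1.85, -1.85, -1.85, -1.85, -1.85]
```

Call:
{"api": "drive_tool", "payload": {
  "gripper": [0,0,0,0,0,0,0,0,0,0],
  "offset": [
    [0.0181,0.0151,0.0248],
    [0.0189,0.0151,0.0242],
    [0.0197,0.0151,0.0236],
    [0.0204,0.0151,0.023],
    [0.0211,0.0151,0.0223],
    [0.0219,0.0151,0.0216],
    [0.0225,0.0151,0.0209],
    [0.0232,0.0151,0.0201],
    [0,0,0],
    [0,0,0]
  ],
  "turn": [-1.85,-1.85,-1.85,-1.85,-1.85,-1.85,-1.85,-1.85,0,0]
}}

```text
time_s: 3.72
eef_pos: [640.9, 256.5, 168.2]
ee_rot: [-0.696, 0.696, 0.122, -0.124]
force: [-0.1, 0.4, 0.8]
grip_width: 1.0
```

```bash
cat >> h.py <<'E'
def circ(g,T,c0,h,a,b,sg,name='wrist',its=5,step=3):
    c0=np.array(c0,float); th=np.radians(np.arange(0,360,step)); rr=np.arange(a,b,.1)
    for it in range(its):
        L=[]
        for t in th:
            uv=w2px(name,np.c_[c0[0]+rr*np.cos(t),c0[1]+rr*np.sin(t),np.full(len(rr),h)],T).astype(np.float32)[None]
            p=cv2.remap(g,uv[...,0],uv[...,1],cv2.INTER_CUBIC)[0].astype(float)
            gr=np.gradient(p); L.append(rr[np.argmax(np.abs(gr) if sg==0 else sg*gr)])
        L=np.array(L); A=np.c_[np.ones_like(th),np.cos(th),np.sin(th)]; w=np.ones(len(th),bool)
        for _ in range(5):
            x=np.linalg.lstsq(A[w],L[w],rcond=None)[0]; e=np.abs(L-A@x); w=e<max(.3,2*np.median(e))
        c0=c0+x[1:]
    return c0,x[0],w.sum(),np.median(e)
E
python3 - <<'E'
from plan import *
np.set_printoptions(precision=2,suppress=True)
s=ctrl.sense(); print(s['time_s'],s['eef_pos'],yaw(s),s['joints']*57.3,s['force'])
T=c2w('wrist',s)
im,d=ctrl.capture('wrist'); cv2.imwrite('pics/w2.png',im[:,:,::-1]); np.save('w2.npy',d)
r=ctrl.pinpoint('wrist','lens'); print([(round(x['score'],2),tw(T,x['centre'])) for x in r])
r=ctrl.regions_of('wrist','lens')
for x in r:
    P=pts('wrist',x['mask'],d,T); print(round(x['score'],2),x['mask'].sum(),len(P),np.percentile(P,[2,50,98],axis=0) if len(P) else 0)
g=cv2.GaussianBlur(cv2.cvtColor(im,cv2.COLOR_RGB2GRAY),(3,3),0)
for h in (12,): print(circ(g,T,(641,256),h,14,21,-1))
E
```

```text
3.7167 [640.91 256.49 168.21] 20.028330910836093 [12.12 42.27 57.01 -0.01 80.9  -7.91] [-0.05  0.38  0.83]
[(0.86, array([554.12, 245.1 ,   1.62])), (0.81, array([643.46, 174.94,  -0.55])), (0.66, array([637.15, 249.77,   1.74]))]
0.89 2188 2179 [[537.35 229.55   1.83]
 [554.39 247.37  14.65]
 [570.36 263.24  16.94]]
0.65 1780 1769 [[627.33 156.09   2.58]
 [643.11 175.5   14.62]
 [659.76 189.82  17.  ]]
0.58 1960 1958 [[621.14 237.04   4.52]
 [636.94 254.33  14.74]
 [653.28 270.16  16.98]]
0.55 2078 2067 [[628.19 399.84  10.34]
 [672.67 406.59  30.06]
 [693.61 410.43  61.54]]
(array([637.64, 252.81]), np.float64(18.041543948516644), np.int64(101), np.float64(0.1510990742604772))
```

View pics/w2.png

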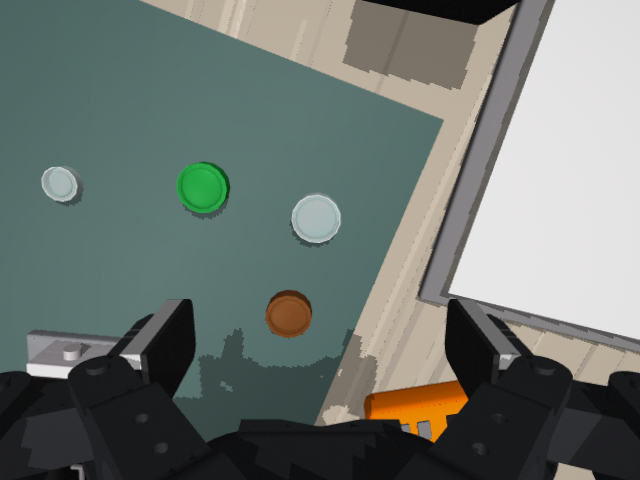

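Call:
{"api": "drive_tool", "payload": {
  "gripper": [0.57,0.57,0.57,0.57,0.57,0.57,0.57,0.57,0.57],
  "offset": [
    [-0.0011,0.0265,-0.0006],
    [-0.0011,0.0265,-0.0006],
    [-0.0011,0.0265,-0.0006],
    [-0.0011,0.0265,-0.0006],
    [0,0.0265,0],
    [0,0,0],
    [0,0,0],
    [0,0,0],
    [0,0,0]
  ],
  "turn": [0,0,0,0,0,0,0,0,0],
  "force": 30
}}

```text
time_s: 4.62
eef_pos: [638.9, 253.3, 40.4]
ee_rot: [0.696, -0.696, -0.125, 0.122]
force: [0.8, 0.7, -0.9]
grip_width: 0.433
```

```bash
python3 - <<'E'
from plan import *
np.set_printoptions(precision=2,suppress=True)
s=ctrl.sense(); print(s['time_s'],s['eef_pos'],yaw(s),s['force'],s['grip_width'])
T=c2w('wrist',s)
im,d=ctrl.capture('wrist'); cv2.imwrite('pics/w3.png',im[:,:,::-1]); np.save('w3.npy',d)
p=np.array(ctrl.camera_params('wrist')['tool_from_camera'])
v,u=np.indices((480,640)); Q=px2cam('wrist',np.c_[u.ravel(),v.ravel()],d.ravel())@p[:3,:3].T+p[:3,3]
Q=Q.reshape(480,640,3); np.save('Q3.npy',Q)
m=(np.abs(Q[...,2])<13)&(np.abs(Q[...,0])<45)&(d>0)&(Q[...,1]<12)
for sg in (-1,1):
    P=Q[m&(sg*Q[...,0]>0)]; print(len(P), np.percentile(P[:,1],[90,98,99.5,100]), P[P[:,1]>np.percentile(P[:,1],97)].mean(0), 'inner',np.percentile(np.abs(P[:,0]),[1,5]))
g=cv2.GaussianBlur(cv2.cvtColor(im,cv2.COLOR_RGB2GRAY),(3,3),0)
print(circ(g,T,(637.6,252.8),12,15,21,-1))
E
```

```text
4.6167 [638.93 253.27  40.38] 20.044746224198985 [ 0.79  0.73 -0.87] 0.43279920529785315
15369 [-26.09  -9.49  -4.67   0.32] [-22.23  -7.69   4.68] inner [0.48 2.48]
17219 [-28.   -10.12  -4.94   0.06] [20.17 -8.24  4.86] inner [0.54 2.7 ]
(array([637.74, 252.64]), np.float64(18.030218511111162), np.int64(112), np.float64(0.12600378395346468))
```

View pics/w3.png

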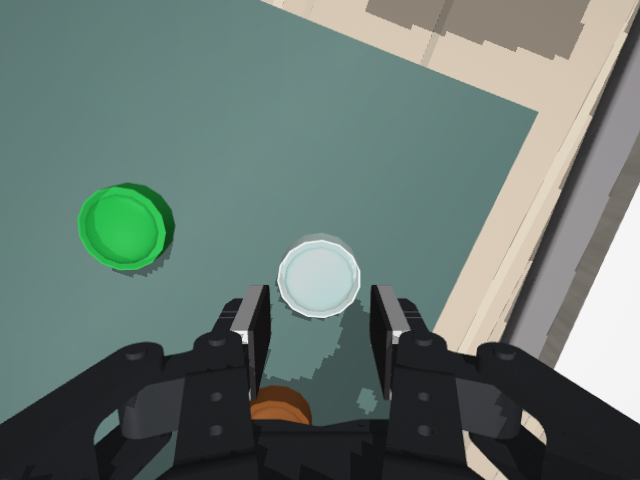

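```bash
python3 - <<'E'
import numpy as np
np.set_printoptions(precision=1,suppress=True)
Q=np.load('Q3.npy')
for u,v in [(258,290),(250,310),(240,335),(265,300),(260,330),(255,380),(253,395),(268,287),(385,290),(392,310),(400,335),(378,300),(382,380)]: print(u,v,Q[v,u])
E
```

```text
258 290 [-21.9 -10.4  11.2]
250 310 [-22.  -26.5  11.5]
240 335 [-22.8 -39.2  10. ]
265 300 [-19.2 -13.4   8.9]
260 330 [-19.4 -25.8   4.4]
255 380 [-19.4 -38.   -4.7]
253 395 [-20.1 -38.3  -9.4]
268 287 [-19.4  -3.3   9.4]
385 290 [ 21.1 -10.6  11.3]
392 310 [ 20.9 -25.8  11.1]
400 335 [ 20.2 -42.6  11.9]
378 300 [ 17.7 -18.   10.9]
382 380 [ 17.4 -34.1  -7.4]
```

Call:
{"api": "drive_tool", "payload": {
  "gripper": [0.42,0.42,0.42,0.42,0.42,0.42,0.42,0.42],
  "offset": [
    [0,0,0],
    [0,0,0],
    [-0.0004,0.012,0],
    [0,0.012,0],
    [0,0.009,0],
    [0,0,0],
    [0,0,0],
    [0,0,0]
  ],
  "turn": [0,0,0,0,0,0,0,0]
}}

```text
time_s: 5.33
eef_pos: [637.5, 253.2, 4.6]
ee_rot: [0.696, -0.696, -0.123, 0.123]
force: [0.2, -0.0, -0.1]
grip_width: 0.58
```

Call:
{"api": "drive_tool", "payload": {
  "gripper": [0.7,0.7,0.7,0.7,0.7,0.7],
  "offset": [
    [0,0,0],
    [0,0,0],
    [0,0,0],
    [0,0,0],
    [0,0,0],
    [0,0,0]
  ],
  "turn": [0,0,0,0,0,0],
  "force": 30
}}

```text
time_s: 5.83
eef_pos: [637.8, 253.3, 5.3]
ee_rot: [0.696, -0.696, -0.124, 0.123]
force: [0.1, 1.1, 5.4]
grip_width: 0.403
```

```bash
cat > look.py <<'E'
from plan import *
import sys
np.set_printoptions(precision=2,suppress=True)
def look(n):
    s=ctrl.sense(); print(s['time_s'],s['eef_pos'],yaw(s),s['force'],s['grip_width'])
    T=c2w('wrist',s); im,d=ctrl.capture('wrist'); cv2.imwrite(f'pics/{n}.png',im[:,:,::-1])
    g=cv2.GaussianBlur(cv2.cvtColor(im,cv2.COLOR_RGB2GRAY),(3,3),0)
    p=np.array(ctrl.camera_params('wrist')['tool_from_camera'])
    v,u=np.indices((480,640)); Q=(px2cam('wrist',np.c_[u.ravel(),v.ravel()],d.ravel())@p[:3,:3].T+p[:3,3]).reshape(480,640,3)
    np.savez('last.npz',im=im,d=d,T=T,Q=Q,g=g)
    return s,T,im,d,g,Q
E
python3 - <<'E'
from look import *
s,T,im,d,g,Q=look('w4')
tcp=s['eef_pos']
print(circ(g,T,(637.7,252.6),12,15,21,-1))
E
```

```text
5.8333 [637.78 253.28   5.28] 20.068725303261267 [0.09 1.11 5.42] 0.4030242432664985
(array([637.08, 252.25]), np.float64(18.051130713919246), np.int64(102), np.float64(0.14007799184351555))
```

View pics/w4.png

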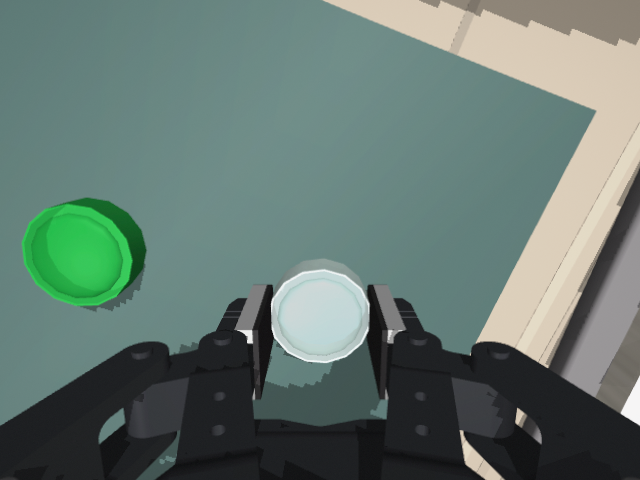

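```bash
python3 -c "
from plan import *
plan((514.8,44.8,200),5.4,10,start=(637.5,253.2,200),y0=20.07)"
```

```text
offset [[-0.0187, -0.0, -0.0154], [-0.0183, -0.0, -0.0158], [-0.0179, -0.0, -0.0163], [-0.0174, -0.0, -0.0168], [-0.017, -0.0, -0.0172], [-0.0166, -0.0, -0.0176], [-0.0161, -0.0, -0.018], [-0.0156, -0.0, -0.0185], [-0.0152, -0.0, -0.0188], [-0.0147, -0.0, -0.0192]]
turn [1.47, 1.47, 1.47, 1.47, 1.47, 1.47, 1.47, 1.47, 1.47, 1.47]
```

Call:
{"api": "drive_tool", "payload": {
  "gripper": [0.7,0.7,0.7,0.7,0.7,0.7,0.7,0.7,0.7,0.7,0.7],
  "offset": [
    [0,-0.004,0],
    [0,-0.01,0],
    [0,-0.02,0],
    [0,-0.025,0],
    [0,-0.025,0],
    [0,-0.025,0],
    [0,-0.025,0],
    [0,-0.025,0],
    [0,-0.02,0],
    [0,-0.015,0],
    [0,0,0]
  ],
  "turn": [0,0,0,0,0,0,0,0,0,0,0]
}}

```text
time_s: 6.8
eef_pos: [638.2, 253.4, 202.8]
ee_rot: [0.696, -0.696, -0.125, 0.121]
force: [0.7, 0.6, 0.5]
grip_width: 0.4
```

Call:
{"api": "drive_tool", "payload": {
  "gripper": [0.7,0.7,0.7,0.7,0.7,0.7,0.7,0.7,0.7,0.7,0.7,0.7,0.7],
  "offset": [
    [-0.0187,0,-0.0154],
    [-0.0183,0,-0.0158],
    [-0.0179,0,-0.0163],
    [-0.0174,0,-0.0168],
    [-0.017,0,-0.0172],
    [-0.0166,0,-0.0176],
    [-0.0161,0,-0.018],
    [-0.0156,0.01,-0.0185],
    [-0.0152,0.015,-0.0188],
    [-0.0147,0.01,-0.0192],
    [0,0,0],
    [0,0,0],
    [0,0,0]
  ],
  "turn": [1.47,1.47,1.47,1.47,1.47,1.47,1.47,1.47,1.47,1.47,0,0,0]
}}

```text
time_s: 7.88
eef_pos: [514.7, 45.1, 163.5]
ee_rot: [0.706, -0.706, -0.033, 0.033]
force: [0.9, 0.0, 0.0]
grip_width: 0.398
```

```bash
python3 - <<'E'
from look import *
s,T,im,d,g,Q=look('w5')
tcp=s['eef_pos']; y=np.radians(yaw(s)); x_t=np.array([np.cos(y),np.sin(y)]); z_t=np.array([-np.sin(y),np.cos(y)])
c,r,n,e=circ(g,T,tcp[:2]-.9,tcp[2]-5.3+12,15,20.5,-1); print(c,r,n,e,'tool',(c-tcp[:2])@x_t,(c-tcp[:2])@z_t)
dl=np.array([513.87,43.95])-c; print('to go',dl,'tool',dl@x_t,dl@z_t)
cv2.imwrite('pics/w5c.png',cv2.resize(im[200:440,200:440,::-1],(600,600),interpolation=cv2.INTER_CUBIC))
E
```

```text
7.8833 [514.67  45.09 163.53] 5.38135887521471 [0.91 0.01 0.01] 0.39841716815581185
[513.83  44.02] 18.049467572821936 98 0.13737177624398456 tool -0.9391887492838923 -0.9800565459584586
to go [ 0.04 -0.07] tool 0.03749131719204422 -0.0758613521367643
```

View pics/w5c.png

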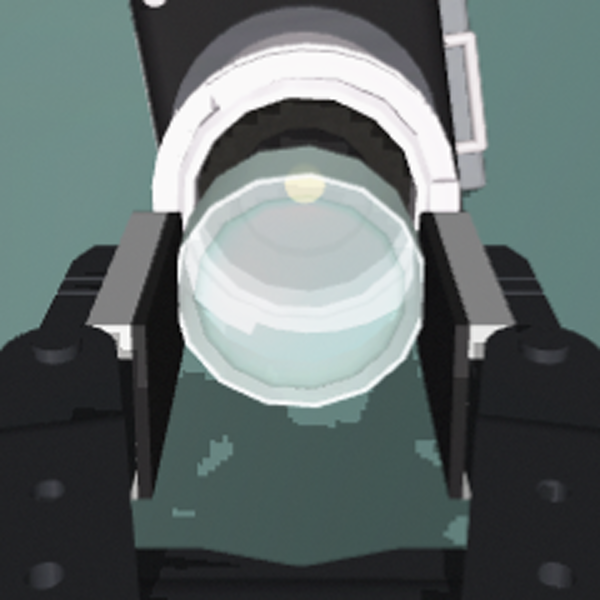

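Call:
{"api": "drive_tool", "payload": {
  "gripper": [0.7,0.7,0.7,0.7,0.7,0.7,0.7,0.7,0.7,0.7,0.7],
  "offset": [
    [0,0.005,0],
    [0,0.005,0],
    [0,0.004,0],
    [0,0.003,0],
    [0,0,0],
    [0,0.001,0],
    [0,0.001,0],
    [0,0.001,0],
    [0,0.001,0],
    [0,0,0],
    [0,0,0]
  ],
  "turn": [0,0,0,0,0,0,0,0,0,0,0]
}}

```text
time_s: 8.85
eef_pos: [515.0, 45.2, 143.6]
ee_rot: [0.706, -0.706, -0.034, 0.032]
force: [-1.1, 3.0, 7.5]
grip_width: 0.402
```

```bash
python3 - <<'E'
from look import *
s,T,im,d,g,Q=look('w6')
print(s['wrist_torque'])
tcp=s['eef_pos']
c,r,n,e=circ(g,T,tcp[:2]-.9,tcp[2]-5.3+12,15,20.5,-1); print(c,r,n,e)
cv2.imwrite('pics/w6c.png',cv2.resize(im[200:440,200:440,::-1],(600,600),interpolation=cv2.INTER_CUBIC))
s=ctrl.sense(); print(s['eef_pos'],s['force'])
E
```

```text
8.85 [514.99  45.2  143.57] 5.3690194392451716 [-1.07  2.96  7.5 ] 0.40187417019695654
[ 0.42  0.26 -0.06]
[514.    44.11] 18.57969003143338 88 0.24342154657759707
[515.    45.17 143.58] [-1.67  2.86  7.58]
```

View pics/w6c.png

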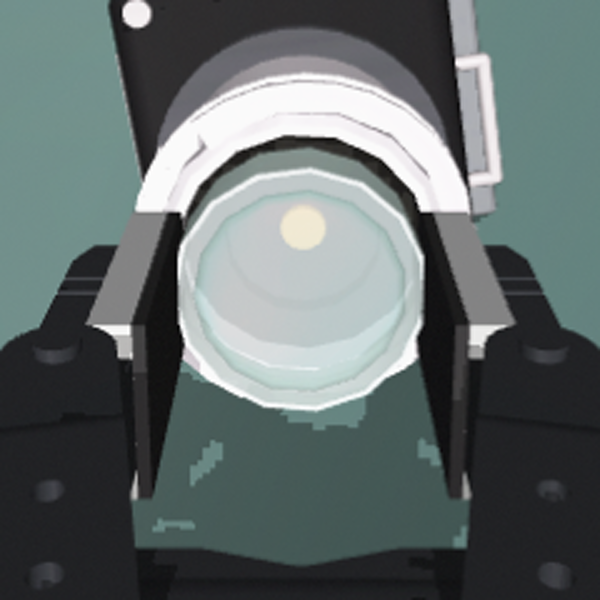

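Call:
{"api": "drive_tool", "payload": {
  "gripper": [0.7,0.7,0.7,0.7,0.7,0.7],
  "offset": [
    [0,-0.0015,0],
    [0,0,0.0005],
    [0,0,0.0003],
    [0,0.001,0],
    [0,0.0005,0],
    [0,0,0]
  ],
  "turn": [0,0,0,0,0,0]
}}

```text
time_s: 9.4
eef_pos: [514.5, 45.8, 142.2]
ee_rot: [0.707, -0.706, -0.033, 0.033]
force: [2.5, 2.1, 0.9]
grip_width: 0.399
```

```bash
python3 - <<'E'
from look import *
s,T,im,d,g,Q=look('w7')
print(s['wrist_torque'])
cv2.imwrite('pics/w7c.png',cv2.resize(im[200:440,200:440,::-1],(600,600),interpolation=cv2.INTER_CUBIC))
E
```

```text
9.4 [514.51  45.79 142.22] 5.3639655780088695 [2.54 2.06 0.87] 0.39944765427837703
[ 0.28 -0.42  0.03]
```

View pics/w7c.png

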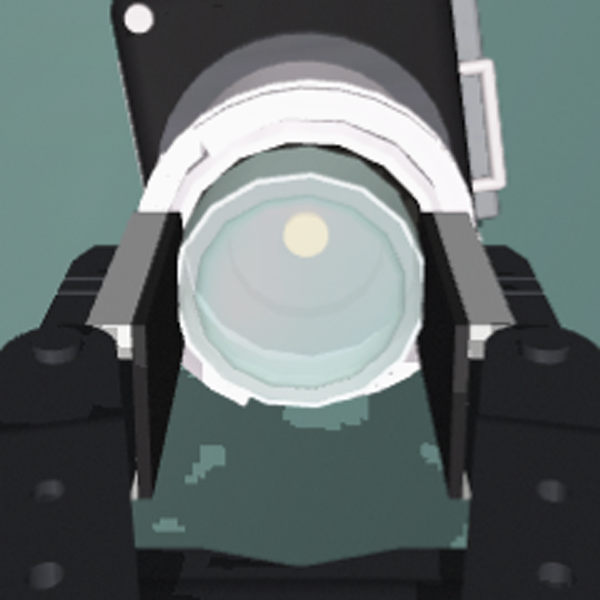

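Call:
{"api": "drive_tool", "payload": {
  "gripper": [0.7,0.7,0.7,0.7,0.7],
  "offset": [
    [0.0003,0,0.0002],
    [0,0.0005,0],
    [0,0.0005,0],
    [0,0.0003,0],
    [0,0,0]
  ],
  "turn": [0,0,0,0,0]
}}

```text
time_s: 9.87
eef_pos: [514.6, 45.8, 141.3]
ee_rot: [0.706, -0.706, -0.033, 0.033]
force: [-0.7, 2.1, 4.1]
grip_width: 0.401
```

Call:
{"api": "drive_tool", "payload": {
  "gripper": [0.7,0.7,0.7,0.7,0.7],
  "offset": [
    [0,0,0.0003],
    [0,0,0],
    [0,0.0004,0],
    [0,0.0004,0],
    [0,0,0]
  ],
  "turn": [0,0,0,0,0]
}}

```text
time_s: 10.28
eef_pos: [514.7, 45.9, 141.2]
ee_rot: [-0.706, 0.707, 0.033, -0.033]
force: [-4.5, -0.6, 9.3]
grip_width: 0.402
```

```bash
python3 - <<'E'
from look import *
s,T,im,d,g,Q=look('w8')
print(s['wrist_torque'])
tcp=s['eef_pos']
cv2.imwrite('pics/w8c.png',cv2.resize(im[200:440,200:440,::-1],(600,600),interpolation=cv2.INTER_CUBIC))
E
```

```text
10.2833 [514.65  45.88 141.19] 5.372025240486069 [-4.5  -0.62  9.31] 0.40237510550825856
[-0.19  0.67 -0.04]
```

View pics/w8c.png

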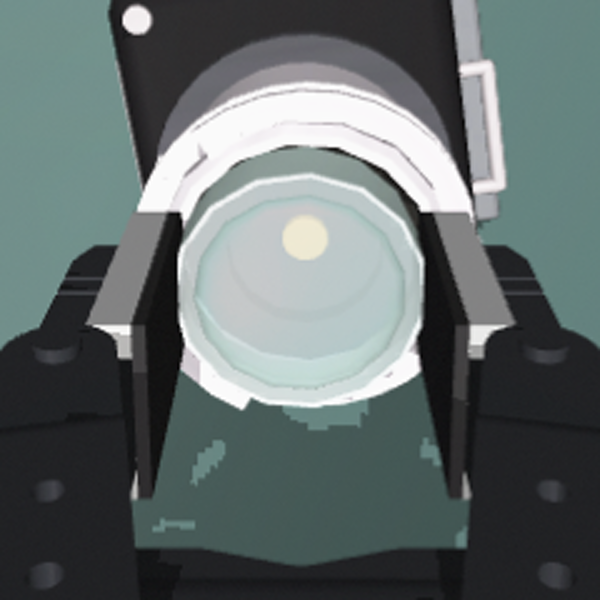

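Call:
{"api": "drive_tool", "payload": {
  "gripper": [0.7,0.7,0.7,0.7,0.7],
  "offset": [
    [0,-0.0008,0],
    [-0.0004,0,0],
    [0,0.0003,0],
    [0,0.0003,0],
    [0,0,0]
  ],
  "turn": [0,0,0,0,0]
}}

```text
time_s: 10.75
eef_pos: [514.5, 46.1, 141.2]
ee_rot: [-0.706, 0.706, 0.033, -0.033]
force: [-2.2, 0.4, 8.6]
grip_width: 0.399
```

Call:
{"api": "drive_tool", "payload": {
  "gripper": [0.5,0.48,0.46,0.44,0.42,0.42,0.42,0.42],
  "offset": [
    [0,0,0],
    [0,0,0],
    [0,0,0],
    [0,0,0],
    [0,0,0],
    [0,0,0],
    [0,0,0],
    [0,0,0]
  ],
  "turn": [0,0,0,0,0,0,0,0]
}}

```text
time_s: 11.42
eef_pos: [514.2, 46.1, 140.6]
ee_rot: [0.706, -0.706, -0.033, 0.033]
force: [-0.2, -1.0, 0.1]
grip_width: 0.576
```

Call:
{"api": "drive_tool", "payload": {
  "gripper": [0.42,0.42,0.2,0,0,0,0,0,0,0],
  "offset": [
    [0,-0.006,0],
    [0,-0.015,0],
    [0,-0.03,0],
    [0,-0.035,0],
    [0,-0.035,0],
    [0,-0.02,0],
    [0,-0.01,0],
    [0,0,0],
    [0,0,0],
    [0,0,0]
  ],
  "turn": [0,0,0,0,0,0,0,0,0,0]
}}

```text
time_s: 12.25
eef_pos: [513.7, 46.1, 289.8]
ee_rot: [0.707, -0.706, -0.032, 0.034]
force: [0.8, 0.2, -0.3]
grip_width: 0.995
```

```bash
python3 - <<'E'
from look import *
s,T,im,d,g,Q=look('w9')
P=Q@np.eye(3)
W=(T@np.linalg.inv(np.array(ctrl.camera_params('wrist')['tool_from_camera'])))
Wp=Q.reshape(-1,3)@W[:3,:3].T+W[:3,3]; Z=Wp[:,2].reshape(480,640)
xy=Wp[:,:2]; rad=np.hypot(xy[:,0]-513.9,xy[:,1]-44.3).reshape(480,640)
print('rim z',np.median(Z[(rad>19.6)&(rad<20.5)&(d>0)]))
e=(rad>15.8)&(rad<17.3)&(d>0)&(Z>130)
A=np.c_[xy.reshape(480,640,2)[e]-[513.9,44.3],np.ones(e.sum())]; w=np.ones(len(A),bool)
for _ in range(5):
    x=np.linalg.lstsq(A[w],Z[e][w],rcond=None)[0]; r=np.abs(Z[e]-A@x); w=r<max(.5,2*np.median(r))
print('edge plane',x,len(A),w.sum(),np.median(Z[e]))
for h in (146,): print(circ(g,T,(513.9,44.3),h,15.5,20,-1), circ(g,T,(513.9,44.3),h,15.5,20,0))
cv2.imwrite('pics/w9c.png',cv2.resize(im[140:290,240:400,::-1],(640,600),interpolation=cv2.INTER_CUBIC))
E
```

```text
12.25 [513.73  46.14 289.82] 5.36852330348208 [ 0.77  0.18 -0.26] 0.9953145931090834
rim z 368.31118195488926
edge plane [ -0.86   8.9  259.9 ] 1792 1374 370.3496133396762
(array([513.66,  45.27]), np.float64(18.095374299632745), np.int64(99), np.float64(0.2699992116056755)) (array([514.18,  44.99]), np.float64(18.799453709284975), np.int64(116), np.float64(0.7908566376286394))
```

View pics/w9c.png

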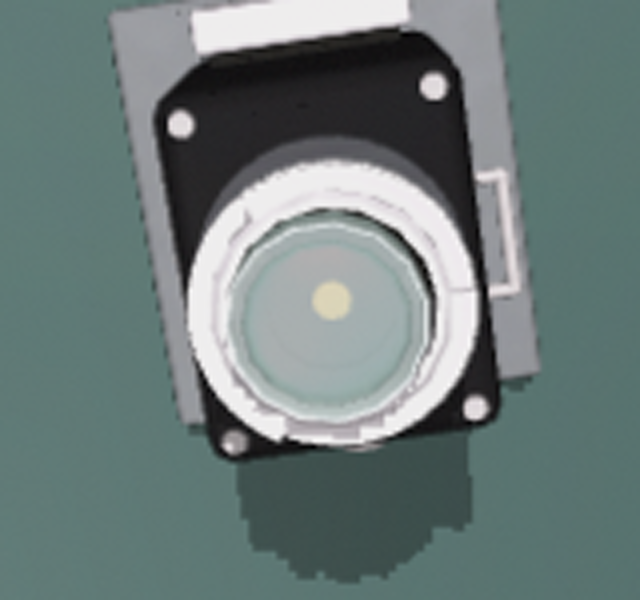

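```bash
cat > chk.py <<'E'
from look import *
def chk(d,T,c0=(513.9,44.3)):
    v,u=np.indices((480,640)); W=(px2cam('wrist',np.c_[u.ravel(),v.ravel()],d.ravel())@T[:3,:3].T+T[:3,3]).reshape(480,640,3)
    Z=W[...,2]; ok=(d>0)&(Z<170)&(Z>125); rad=np.hypot(W[...,0]-c0[0],W[...,1]-c0[1])
    print('rim z',np.percentile(Z[ok&(rad>19.6)&(rad<20.6)],[10,50,90]))
    for a,b in [(15.6,17.3),(3,13)]:
        e=ok&(rad>a)&(rad<b); A=np.c_[W[e][:,:2]-c0,np.ones(e.sum())]; w=np.ones(len(A),bool)
        for _ in range(6):
            x=np.linalg.lstsq(A[w],Z[e][w],rcond=None)[0]; r=np.abs(Z[e]-A@x); w=r<max(.5,2*np.median(r))
        print('plane',x,len(A),w.sum(),np.percentile(Z[e],[10,50,90]))
E
python3 - <<'E'
from chk import *
a=np.load('last.npz'); chk(a['d'],a['T'])
E
```

```text
rim z [139.55 141.1  142.35]
plane [ -0.     0.01 148.2 ] 308 252 [147.51 148.24 149.23]
plane [ -0.     0.03 150.13] 1005 839 [149.18 150.16 151.12]
```

```bash
python3 - <<'E'
from chk import *
a=np.load('last.npz'); g=a['g'];T=a['T']
for h in (138.3,): print(circ(g,T,(513.9,44.3),h,24,28,-1))
plan((617,-284,190),22,11)
E
```

```text
(array([514.5 ,  46.51]), np.float64(26.196121082432224), np.int64(88), np.float64(0.2016217403872389))
offset [[0.0065, 0.0091, -0.0308], [0.0057, 0.0091, -0.0309], [0.0049, 0.0091, -0.0311], [0.0041, 0.0091, -0.0312], [0.0033, 0.0091, -0.0313], [0.0024, 0.0091, -0.0314], [0.0016, 0.0091, -0.0314], [0.0008, 0.0091, -0.0314], [-0.0, 0.0091, -0.0314], [-0.0009, 0.0091, -0.0314], [-0.0017, 0.0091, -0.0314]]
turn [-1.51, -1.51, -1.51, -1.51, -1.51, -1.51, -1.51, -1.51, -1.51, -1.51, -1.51]
```

```bash
python3 - <<'E'
from chk import *
a=cv2.imread('pics/w1.png',0); b=cv2.imread('pics/w9.png',0)
f=418
for (y0,y1,x0,x1) in [(125,182,265,375),(125,175,262,300),(195,255,355,375)]:
    r=cv2.matchTemplate(b[y0-15:y1+15,x0-15:x1+15],a[y0:y1,x0:x1],cv2.TM_CCOEFF_NORMED); _,m,_,l=cv2.minMaxLoc(r)
    x,y=l
    sx=(r[y,x+1]-r[y,x-1])/(2*(2*r[y,x]-r[y,x+1]-r[y,x-1])); sy=(r[y+1,x]-r[y-1,x])/(2*(2*r[y,x]-r[y+1,x]-r[y-1,x]))
    print(m,x-15+sx,y-15+sy)
E
cat >/dev/null
```

```text
0.9921080470085144 2.688943 -0.8522226
0.9862856268882751 2.6340451 -0.86896735
0.9704958200454712 2.8201652 -0.6151917
```

Call:
{"api": "drive_tool", "payload": {
  "gripper": [0,0,0,0,0,0,0,0,0,0,0,0,0,0],
  "offset": [
    [0.0065,0.0091,-0.0308],
    [0.0057,0.0091,-0.0309],
    [0.0049,0.0091,-0.0311],
    [0.0041,0.0091,-0.0312],
    [0.0033,0.0091,-0.0313],
    [0.0024,0.0091,-0.0314],
    [0.0016,0.0091,-0.0314],
    [0.0008,0.0091,-0.0314],
    [0,0.0091,-0.0314],
    [-0.0009,0.0091,-0.0314],
    [-0.0017,0.0091,-0.0314],
    [0,0,0],
    [0,0,0],
    [0,0,0]
  ],
  "turn": [-1.51,-1.51,-1.51,-1.51,-1.51,-1.51,-1.51,-1.51,-1.51,-1.51,-1.51,0,0,0]
}}

```text
time_s: 13.47
eef_pos: [617.2, -283.5, 190.6]
ee_rot: [0.695, -0.694, -0.134, 0.135]
force: [1.0, 0.6, 0.2]
grip_width: 1.0
```

```bash
python3 - <<'E'
from look import *
s,T,im,d,g,Q=look('w10')
print(s['joints']*57.3)
for q in ['ring','lug']:
    r=ctrl.pinpoint('wrist',q); print(q,[(round(x['score'],2),tw(T,x['centre'])) for x in r])
c,r,n,e=circ(g,T,(617,-284),18.7,27,34,-1); print(c,r,n,e)
print(circ(g,T,c,18.7,12,19,1))
res=.13; N=600; X,Y=np.meshgrid(c[0]+(np.arange(N)-N/2)*res,c[1]-(np.arange(N)-N/2)*res)
uv=w2px('wrist',np.c_[X.ravel(),Y.ravel(),np.full(X.size,18.7)],T).astype(np.float32).reshape(N,N,2)
cv2.imwrite('pics/r10.png',cv2.remap(im[:,:,::-1],uv[...,0],uv[...,1],cv2.INTER_CUBIC))
E
```

```text
13.4667 [ 617.24 -283.51  190.56] 21.974898379841456 [1.05 0.63 0.16] 1.0003662401092082
[-34.54  39.83  57.97   0.01  82.32 -56.52]
ring [(0.8, array([ 610.97, -284.52,    1.68]))]
lug [(0.8, array([ 592.66, -281.38,    3.71]))]
[ 613.36 -287.69] 29.94071671964581 107 0.2572535484373706
(array([ 613.19, -287.63]), np.float64(15.470118987350753), np.int64(101), np.float64(0.17452885490602288))
```

View pics/r10.png

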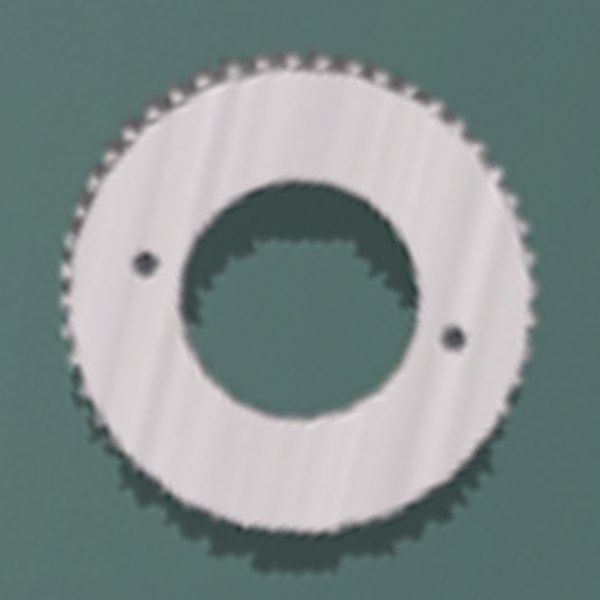

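View pics/w10.png

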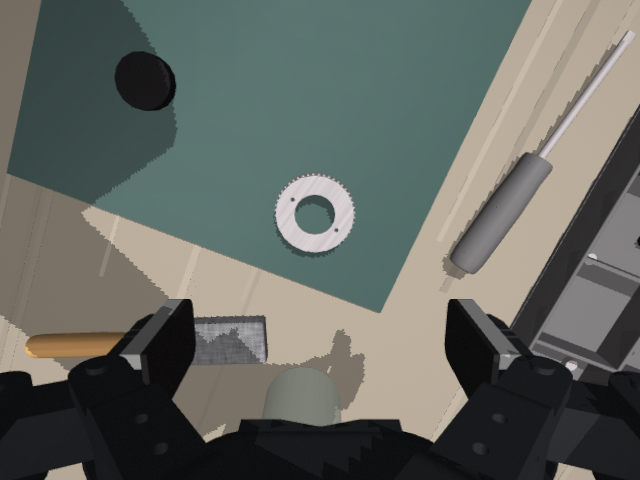

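```bash
python3 -c "
from plan import *
plan((613.3,-287.6,170),60,6)"
```

```text
offset [[-0.0009, 0.0037, -0.0004], [-0.001, 0.0037, -0.0003], [-0.001, 0.0037, -0.0002], [-0.001, 0.0037, -0.0001], [-0.001, 0.0037, 0.0], [-0.001, 0.0037, 0.0001]]
turn [-6.33, -6.33, -6.33, -6.33, -6.33, -6.33]
```

Call:
{"api": "drive_tool", "payload": {
  "gripper": [0,0,0,0,0,0,0,0,0],
  "offset": [
    [-0.0009,0.0037,-0.0004],
    [-0.001,0.0037,-0.0003],
    [-0.001,0.0037,-0.0002],
    [-0.001,0.0037,-0.0001],
    [-0.001,0.0037,0],
    [-0.001,0.0037,0.0001],
    [0,0,0],
    [0,0,0],
    [0,0,0]
  ],
  "turn": [-6.33,-6.33,-6.33,-6.33,-6.33,-6.33,0,0,0]
}}

```text
time_s: 14.37
eef_pos: [613.5, -288.1, 169.9]
ee_rot: [-0.613, 0.613, 0.353, -0.352]
force: [0.3, -0.4, -0.2]
grip_width: 1.0
```

```bash
python3 - <<'E'
from look import *
s,T,im,d,g,Q=look('w11')
print(s['joints']*57.3)
for q in ['ring','lug']:
    r=ctrl.pinpoint('wrist',q); print(q,[(round(x['score'],2),tw(T,x['centre'])) for x in r])
c,r,n,e=circ(g,T,(613.3,-287.6),18.7,27,34,-1); print(c,r,n,e)
print(circ(g,T,c,18.7,12,19,1))
res=.13; N=600; X,Y=np.meshgrid(c[0]+(np.arange(N)-N/2)*res,c[1]-(np.arange(N)-N/2)*res)
uv=w2px('wrist',np.c_[X.ravel(),Y.ravel(),np.full(X.size,18.7)],T).astype(np.float32).reshape(N,N,2)
cv2.imwrite('pics/r11.png',cv2.remap(im[:,:,::-1],uv[...,0],uv[...,1],cv2.INTER_CUBIC))
for i in range(3): print(ctrl.sense()['eef_pos']); ctrl.capture('wrist')
E
```

```text
14.3667 [ 613.5  -288.1   169.95] 59.80616118192453 [ 0.26 -0.44 -0.21] 0.9995293197626316
[-35.04  40.29  60.23   0.    79.45 -94.85]
ring [(0.66, array([ 615.33, -286.21,    0.32]))]
lug [(0.83, array([ 592.7 , -283.58,    3.53]))]
[ 613.49 -287.53] 30.024770317283174 90 0.18444221923458315
(array([ 613.4 , -287.52]), np.float64(15.485038674383947), np.int64(107), np.float64(0.12975090121656496))
[ 613.42 -288.36  169.67]
[ 613.37 -288.42  169.54]
[ 613.36 -288.43  169.5 ]
```

View pics/r11.png

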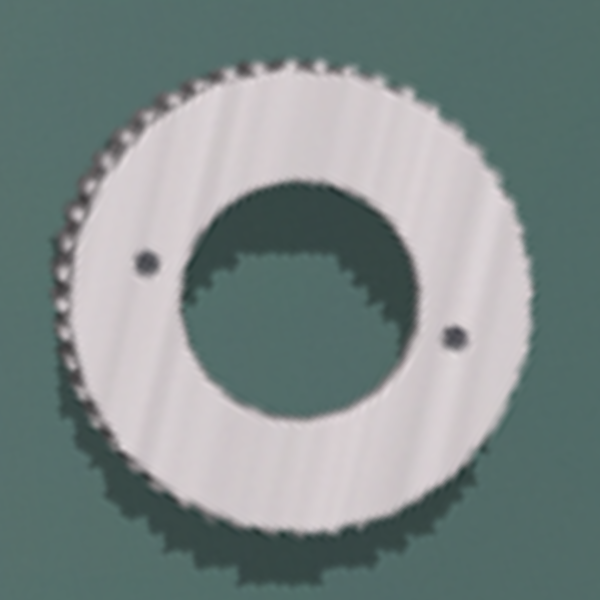

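Call:
{"api": "drive_tool", "payload": {
  "gripper": [0,0,0,0,0,0,0,0,0,0,0,0],
  "offset": [
    [0.0008,0.02,0.0002],
    [0.0009,0.025,0.0002],
    [0,0.025,0],
    [0,0.025,0],
    [0,0.025,0],
    [0,0.02,0],
    [0,0.015,0],
    [0,0.01,0],
    [0,0.004,0],
    [0,0,0],
    [0,0,0],
    [0,0,0]
  ],
  "turn": [0,0,0,0,0,0,0,0,0,0,0,0]
}}

```text
time_s: 15.67
eef_pos: [614.4, -287.2, 1.6]
ee_rot: [-0.612, 0.613, 0.354, -0.353]
force: [1.0, -1.1, -0.3]
grip_width: 1.001
```

Call:
{"api": "drive_tool", "payload": {
  "gripper": [0,0,0.5,0.5,0.5,0.5,0.5,0.5,0.5],
  "offset": [
    [0,0.004,0],
    [0,0,0],
    [0,0,0],
    [0,0,0],
    [0,0,0],
    [0,0,0],
    [0,0,0],
    [0,0,0],
    [0,0,0]
  ],
  "turn": [0,0,0,0,0,0,0,0,0],
  "force": 50
}}

```text
time_s: 16.42
eef_pos: [614.2, -287.0, -3.0]
ee_rot: [-0.612, 0.613, 0.354, -0.353]
force: [-0.1, 0.1, 6.5]
grip_width: 0.707
```

```bash
cat > ringin.py <<'E'
from look import *
def ringin(n,zoff,top=True):
    s,T,im,d,g,Q=look(n); tcp=s['eef_pos']; y=np.radians(yaw(s)); x_t=np.array([np.cos(y),np.sin(y)]); z_t=np.array([-np.sin(y),np.cos(y)])
    h=tcp[2]+zoff+18.7
    c,r,k,e=circ(g,T,tcp[:2]-.9*x_t,h,12,18.5,1); print('hole',c,r,k,e,'tool',(c-tcp[:2])@x_t,(c-tcp[:2])@z_t)
    res=.13; N=600; X,Y=np.meshgrid(c[0]+(np.arange(N)-N/2)*res,c[1]-(np.arange(N)-N/2)*res)
    uv=w2px('wrist',np.c_[X.ravel(),Y.ravel(),np.full(X.size,h)],T).astype(np.float32).reshape(N,N,2)
    cv2.imwrite(f'pics/{n}r.png',cv2.remap(im[:,:,::-1],uv[...,0],uv[...,1],cv2.INTER_CUBIC))
    return s,c
E
python3 - <<'E'
from ringin import *
s=ctrl.sense(); ringin('w12',-s['eef_pos'][2])
E
```

```text
16.4167 [ 614.2  -287.05   -2.95] 59.95762000790371 [-0.14  0.13  6.53] 0.7066199842878667
hole [ 614.09 -287.9 ] 15.670833333333322 120 0.06642303708591868 tool -0.791220236800037 -0.33699005177400243
```

View pics/w12r.png

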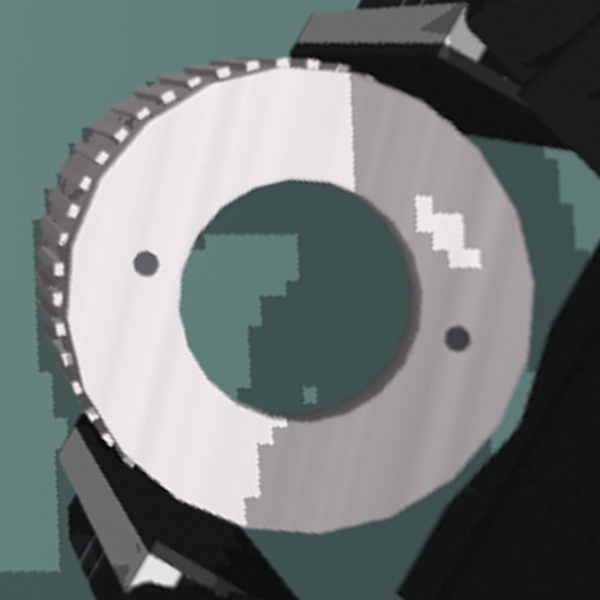

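View pics/w12.png

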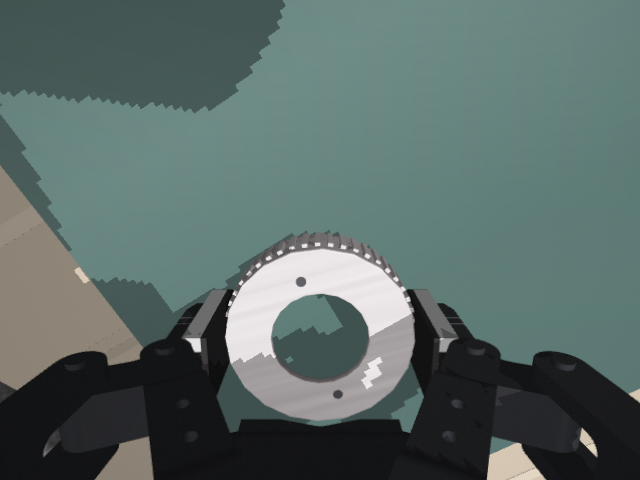

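```bash
python3 -c "
from plan import *
plan((551,10.7,260),47.8,10,start=(614.2,-287,74))"
```

```text
offset [[0.0226, -0.0186, 0.0204], [0.0222, -0.0186, 0.0209], [0.0217, -0.0186, 0.0213], [0.0213, -0.0186, 0.0218], [0.0208, -0.0186, 0.0222], [0.0203, -0.0186, 0.0227], [0.0198, -0.0186, 0.0231], [0.0193, -0.0186, 0.0235], [0.0188, -0.0186, 0.0239], [0.0183, -0.0186, 0.0243]]
turn [1.22, 1.22, 1.22, 1.22, 1.22, 1.22, 1.22, 1.22, 1.22, 1.22]
```

Call:
{"api": "drive_tool", "payload": {
  "gripper": [0.6,0.6,0.6,0.6,0.6],
  "offset": [
    [0,-0.004,0],
    [0,-0.013,0],
    [0,-0.025,0],
    [0,-0.025,0],
    [0,-0.01,0]
  ],
  "turn": [0,0,0,0,0]
}}

```text
time_s: 16.88
eef_pos: [614.9, -287.5, 77.5]
ee_rot: [-0.611, 0.614, 0.354, -0.353]
force: [1.6, -0.3, -1.5]
grip_width: 0.706
```

Call:
{"api": "drive_tool", "payload": {
  "gripper": [0.6,0.6,0.6,0.6,0.6,0.6,0.6,0.6,0.6,0.6,0.6,0.6,0.6],
  "offset": [
    [0.0226,-0.0186,0.0204],
    [0.0222,-0.0186,0.0209],
    [0.0217,-0.0186,0.0213],
    [0.0213,-0.0186,0.0218],
    [0.0208,-0.0186,0.0222],
    [0.0203,-0.0186,0.0227],
    [0.0198,-0.0186,0.0231],
    [0.0193,-0.0186,0.0235],
    [0.0188,-0.0186,0.0239],
    [0.0183,-0.0186,0.0243],
    [0,0,0],
    [0,0,0],
    [0,0,0]
  ],
  "turn": [1.22,1.22,1.22,1.22,1.22,1.22,1.22,1.22,1.22,1.22,0,0,0]
}}

```text
time_s: 17.97
eef_pos: [550.2, 10.6, 258.7]
ee_rot: [0.647, -0.646, -0.286, 0.287]
force: [0.0, -0.5, -1.7]
grip_width: 0.709
```

```bash
python3 - <<'E'
from ringin import *
from chk import chk
s,c=ringin('w13',3.0)
a=np.load('last.npz'); T=a['T']; g=a['g']; chk(a['d'],T); im=a['im']
print('lens',circ(g,T,(513.7,44.8),147.2,15.5,20,-1))
c=np.array([514,44.3]);res=.117; N=600; X,Y=np.meshgrid(c[0]+(np.arange(N)-N/2)*res,c[1]-(np.arange(N)-N/2)*res)
uv=w2px('wrist',np.c_[X.ravel(),Y.ravel(),np.full(X.size,140)],T).astype(np.float32).reshape(N,N,2)
cv2.imwrite('pics/w13i.png',cv2.remap(im[:,:,::-1],uv[...,0],uv[...,1],cv2.INTER_CUBIC))
b=cv2.imread('pics/w9.png'); g9=cv2.GaussianBlur(cv2.cvtColor(b,cv2.COLOR_BGR2GRAY),(3,3),0)
E
```

```text
17.9667 [550.24  10.65 258.68] 47.77565322920435 [ 0.04 -0.48 -1.65] 0.7092560948050332
hole [550.09   9.62] 15.69121317400328 114 0.09095945124208793 tool -0.857910908584547 -0.5793512012567442
rim z [134.44 140.76 142.12]
plane [ -0.     0.01 148.21] 454 359 [147.35 148.2  149.13]
plane [  0.     0.02 150.08] 1454 1179 [149.13 150.13 151.19]
lens (array([513.59,  45.43]), np.float64(17.958745514360732), np.int64(91), np.float64(0.17622081784835508))
```

View pics/w13i.png

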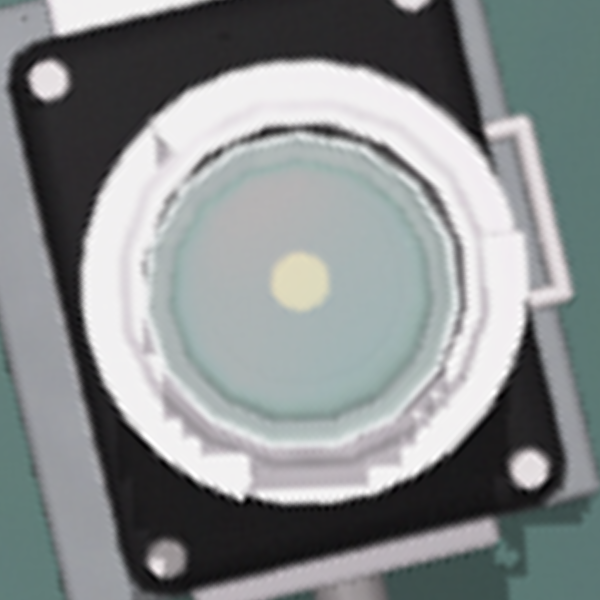

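View pics/w13.png

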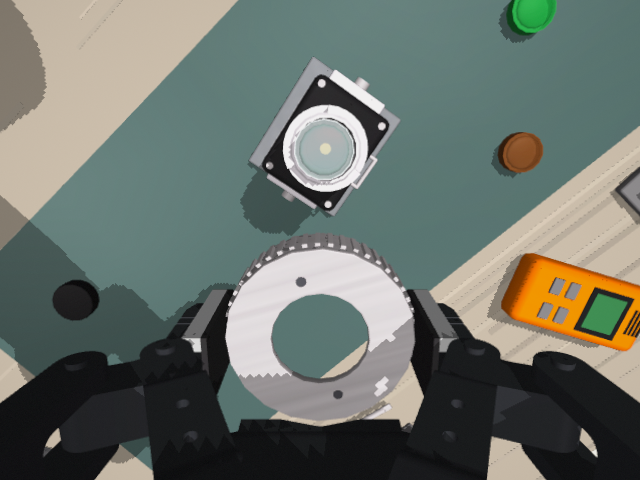

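```bash
cat > rimfit.py <<'E'
from look import *
def Tp(pos,q=None,yawd=None):
    pass
def fit(name,T,u0,v0):
    im=cv2.imread(f'pics/{name}.png'); g=cv2.cvtColor(im,cv2.COLOR_BGR2GRAY)
    crop=(cv2.resize(g[v0-60:v0+60,u0-60:u0+60],None,fx=4,fy=4,interpolation=cv2.INTER_CUBIC)>170).astype(np.uint8)
    n,l,st,ce=cv2.connectedComponentsWithStats(crop)
    best=max(range(1,n),key=lambda i:st[i,4]); m=(l==best).astype(np.uint8)
    m=cv2.morphologyEx(m,cv2.MORPH_OPEN,np.ones((13,13)))
    co=max(cv2.findContours(m,cv2.RETR_EXTERNAL,cv2.CHAIN_APPROX_NONE)[0],key=cv2.contourArea)[:,0].astype(float)
    px=np.c_[(co[:,0]+.5)/4-.5+u0-60,(co[:,1]+.5)/4-.5+v0-60]
    # intersect with plane z=138
    r=px2cam('wrist',px,np.ones(len(px)))@T[:3,:3].T; W=T[:3,3]+r*((138-T[2,3])/r[:,2])[:,None]
    P=W[:,:2]; w=np.ones(len(P),bool)
    for _ in range(10):
        A=np.c_[2*P[w],np.ones(w.sum())]; x=np.linalg.lstsq(A,(P[w]**2).sum(1),rcond=None)[0]; R_=np.sqrt(x[2]+x[0]**2+x[1]**2)
        e=np.abs(np.hypot(P[:,0]-x[0],P[:,1]-x[1])-R_); w=e<max(.25,1.5*np.median(e))
    print(name,x[:2],R_,w.mean(),np.median(e), 'cam',T[:3,3])
    return x[:2]
def Tof(pos,y):
    c,s=np.cos(np.radians(y)),np.sin(np.radians(y)); W=np.eye(4); W[:3,:3]=np.array([[c,0,-s],[s,0,c],[0,-1,0]]); W[:3,3]=pos
    return W@np.array(ctrl.camera_params('wrist')['tool_from_camera'])
E
python3 - <<'E'
from rimfit import *
fit('w1',Tof([515.3,47.2,290.5],5.405),320,216)
fit('w9',Tof([513.73,46.14,289.82],5.37),323,215)
a=np.load('last.npz'); fit('w13',a['T'],325,149); fit('w13',Tof([550.24,10.65,258.68],47.78),325,149)
print(a['T'],Tof([550.24,10.65,258.68],47.78))
E
```

```text
w1 [514.56  47.19] 26.14182920172626 0.6206060606060606 0.13298432437585817 cam [508.12 113.62 432.71]
w9 [514.91  47.08] 26.11953420562911 0.6075550891920252 0.1814780198207835 cam [506.59 112.56 432.03]
w13 [514.44  46.21] 26.02702289933252 0.8501006036217303 0.10290246506412082 cam [500.33  54.9  400.94]
w13 [514.58  46.22] 26.02462014108481 0.8490945674044266 0.10273653137185867 cam [500.17  54.88 400.89]
[[  0.67   0.71   0.19 500.33]
 [  0.74  -0.65  -0.18  54.9 ]
 [ -0.     0.26  -0.97 400.94]
 [  0.     0.     0.     1.  ]] [[  0.67   0.71   0.19 500.17]
 [  0.74  -0.65  -0.18  54.88]
 [ -0.     0.26  -0.96 400.89]
 [  0.     0.     0.     1.  ]]
```

Call:
{"api": "drive_tool", "payload": {
  "gripper": [0.6,0.6,0.6,0.6,0.6,0.6,0.6,0.6,0.6,0.6,0.6,0.6,0.6],
  "offset": [
    [0.001,0,0.012],
    [0.001,0,0.017],
    [0.0011,0.005,0.015],
    [0,0.015,0.0069],
    [0,0.018,0],
    [0,0.018,0],
    [0,0.018,0],
    [0,0.014,0],
    [0,0.01,0],
    [0,0.005,0],
    [0,0,0],
    [0,0,0],
    [0,0,0]
  ],
  "turn": [0,0,0,0,0,0,0,0,0,0,0,0,0]
}}

```text
time_s: 19.1
eef_pos: [515.3, 47.3, 157.1]
ee_rot: [-0.646, 0.647, 0.287, -0.286]
force: [0.2, -0.2, -1.9]
grip_width: 0.708
```

```bash
python3 - <<'E'
from ringin import *
s,c=ringin('w14',3.0)
print(s['joints']*57.3)
a=np.load('last.npz'); im=a['im']
cv2.imwrite('pics/w14c.png',cv2.resize(im[200:440,180:460,::-1],(700,600),interpolation=cv2.INTER_CUBIC))
E
```

```text
19.1 [515.28  47.31 157.1 ] 47.75134145496712 [ 0.22 -0.23 -1.94] 0.7078955117657583
hole [515.05  46.31] 15.707752308403979 115 0.08306495896526123 tool -0.8955129011141079 -0.4950351261176802
[ -7.74  21.01  93.22   0.    65.7  -55.5 ]
```

View pics/w14c.png

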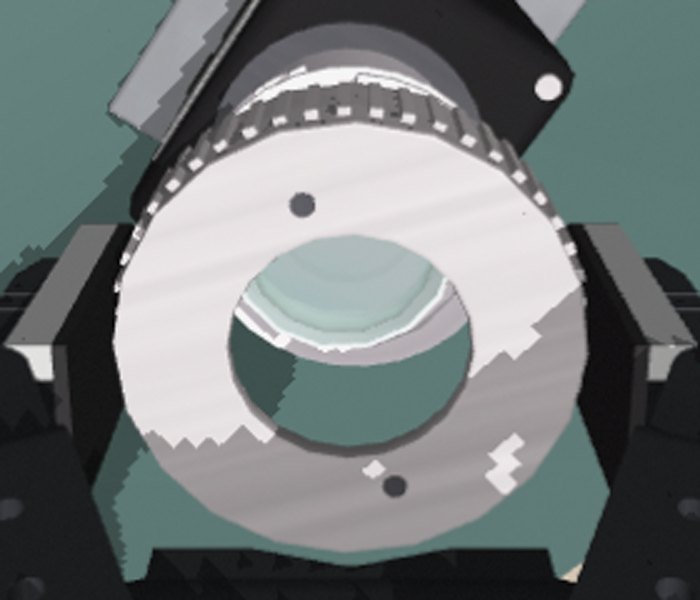

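Call:
{"api": "drive_tool", "payload": {
  "gripper": [0.6,0.6,0.6,0.6,0.6,0.6,0.6,0.6,0.6],
  "offset": [
    [-0.0003,0.005,0.0003],
    [0,0.006,0],
    [0,0.005,0],
    [0,0.003,0],
    [0,0,0],
    [0,0.001,0],
    [0,0.001,0],
    [0,0,0],
    [0,0,0]
  ],
  "turn": [0,0,0,0,0,0,0,0,0]
}}

```text
time_s: 19.9
eef_pos: [514.5, 47.4, 135.4]
ee_rot: [-0.647, 0.647, 0.286, -0.286]
force: [-0.9, -0.1, -1.5]
grip_width: 0.71
```

Call:
{"api": "drive_tool", "payload": {
  "gripper": [0.6,0.6,0.6,0.6,0.6,0.6],
  "offset": [
    [0,0.001,0],
    [0,0.001,0],
    [0,0.0008,0],
    [0,0.0005,0],
    [0,0,0],
    [0,0,0]
  ],
  "turn": [0,0,0,0,0,0]
}}

```text
time_s: 20.4
eef_pos: [514.5, 47.4, 132.0]
ee_rot: [0.647, -0.647, -0.286, 0.286]
force: [-0.6, -0.2, -2.2]
grip_width: 0.708
```

Call:
{"api": "drive_tool", "payload": {
  "gripper": [0.6,0.6,0.6,0.6,0.6,0.6,0.6,0.6],
  "offset": [
    [0,0.0005,0],
    [0,0.0003,0],
    [0,0,0],
    [4e-05,0.0002,-8e-05],
    [4e-05,0.0002,-8e-05],
    [4e-05,0.0002,-8e-05],
    [4e-05,0.0002,-8e-05],
    [0,0,0]
  ],
  "turn": [0,0,0,5,5,5,5,0]
}}

```text
time_s: 21.07
eef_pos: [514.9, 47.2, 130.5]
ee_rot: [-0.687, 0.687, 0.169, -0.168]
force: [-0.3, -1.1, -0.5]
grip_width: 0.709
```

```bash
python3 - <<'E'
from ringin import *
s,c=ringin('w15',3.0); print(s['wrist_torque'])
a=np.load('last.npz'); im=a['im']
cv2.imwrite('pics/w15c.png',cv2.resize(im[200:440,180:460,::-1],(700,600),interpolation=cv2.INTER_CUBIC))
E
```

```text
21.0667 [514.9   47.24 130.48] 27.585356870543364 [-0.28 -1.13 -0.46] 0.7093008394618617
hole [514.35  46.05] 15.708333333333327 120 0.09112373440747934 tool -1.03700062216877 -0.8015915924769808
[-0.05  0.03 -0.03]
```

View pics/w15c.png

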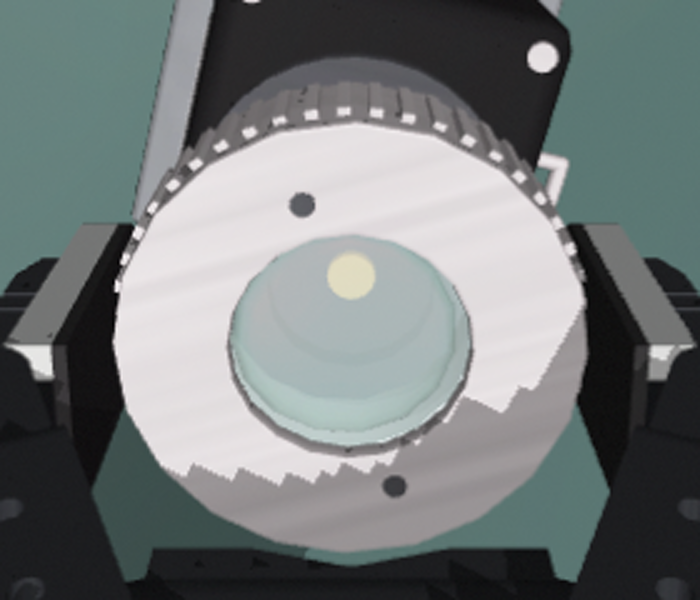

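Call:
{"api": "drive_tool", "payload": {
  "gripper": [0.6,0.6,0.6,0.6,0.6,0.6,0.6,0.6],
  "offset": [
    [4e-05,0.0002,-8e-05],
    [4e-05,0.0002,-8e-05],
    [4e-05,0.0002,-8e-05],
    [4e-05,0.0002,-8e-05],
    [4e-05,0.0002,-8e-05],
    [4e-05,0.0002,-8e-05],
    [4e-05,0.0002,-8e-05],
    [4e-05,0.0002,-8e-05]
  ],
  "turn": [5,5,5,5,5,5,5,5]
}}

```text
time_s: 21.78
eef_pos: [515.2, 46.7, 128.8]
ee_rot: [-0.703, 0.703, -0.076, 0.076]
force: [-0.3, -0.6, -0.2]
grip_width: 0.704
```

```bash
python3 - <<'E'
from plan import *
s=ctrl.sense(); print(s['time_s'],s['eef_pos'],yaw(s),s['force'],s['wrist_torque'],s['joints'][5]*57.3)
E
```

```text
21.7833 [515.23302577  46.66161104 128.83799058] -12.30358417174212 [-0.25671387 -0.61365302 -0.22569715] [-0.01344982 -0.02382543  0.00290699] 4.488405012548549
```

Call:
{"api": "drive_tool", "payload": {
  "gripper": [0.6,0.6,0.6,0.6],
  "offset": [
    [4e-05,0.0002,-8e-05],
    [4e-05,0.0002,-8e-05],
    [4e-05,0.0002,-8e-05],
    [4e-05,0.0002,-8e-05]
  ],
  "turn": [5,5,5,5]
}}

```text
time_s: 22.12
eef_pos: [515.3, 46.3, 128.0]
ee_rot: [-0.679, 0.679, -0.197, 0.197]
force: [-0.0, -0.6, -0.3]
grip_width: 0.711
```

```bash
cat > st.py <<'E'
from plan import *
s=ctrl.sense(); print(round(s['time_s'],2),s['eef_pos'].round(2),round(yaw(s),2),s['force'].round(2),s['wrist_torque'].round(3))
E
python3 st.py
```

```text
22.12 [515.25  46.3  128.01] -32.3 [-0.   -0.56 -0.25] [-0.047  0.016  0.027]
```

Call:
{"api": "drive_tool", "payload": {
  "gripper": [0.6,0.6,0.6],
  "offset": [
    [2e-05,0.0001,-4e-05],
    [2e-05,0.0001,-4e-05],
    [2e-05,0.0001,-4e-05]
  ],
  "turn": [3,3,3]
}}

```text
time_s: 22.37
eef_pos: [515.3, 46.2, 127.8]
ee_rot: [0.662, -0.662, 0.249, -0.249]
force: [-0.3, 0.1, 0.3]
grip_width: 0.707
```

```bash
python3 st.py; python3 -c "
from ringin import *
s,c=ringin('w16',3.0)
a=np.load('last.npz'); im=a['im']
cv2.imwrite('pics/w16c.png',cv2.resize(im[200:440,180:460,::-1],(700,600),interpolation=cv2.INTER_CUBIC))"
```

```text
22.37 [515.31  46.17 127.78] -41.21 [-0.3   0.05  0.32] [-0.059 -0.058  0.018]
22.3667 [515.31  46.17 127.78] -41.206151394321914 [-0.3   0.05  0.32] 0.7069427799707557
hole [513.72  45.07] 15.755065637602243 116 0.07812545591268005 tool -0.4724884712706928 -1.8711141539425644
```

View pics/w16c.png

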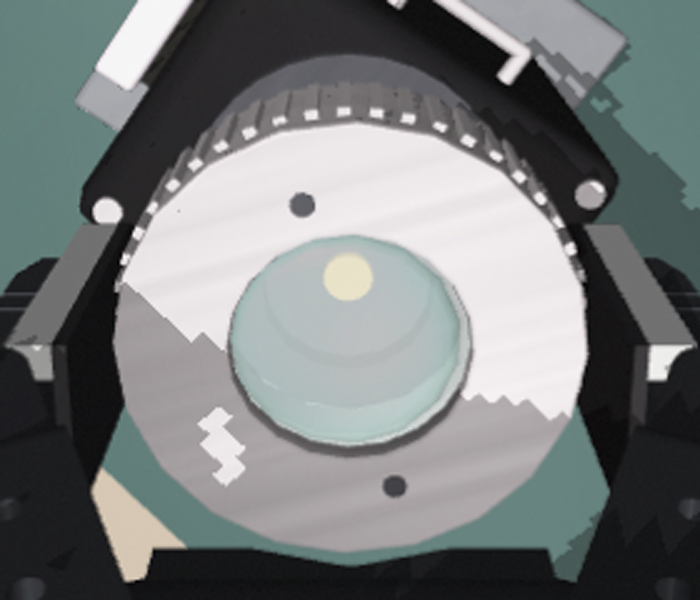

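Call:
{"api": "drive_tool", "payload": {
  "gripper": [0.6,0.6],
  "offset": [
    [2e-05,0.00013,-4e-05],
    [2e-05,0.00013,-4e-05]
  ],
  "turn": [3,3]
}}

```text
time_s: 22.58
eef_pos: [515.4, 46.1, 127.7]
ee_rot: [0.648, -0.648, 0.283, -0.283]
force: [-0.6, -0.7, 2.5]
grip_width: 0.71
```

```bash
python3 st.py
```

```text
22.58 [515.41  46.06 127.72] -47.15 [-0.58 -0.69  2.53] [ 0.022 -0.001  0.061]
```

Call:
{"api": "drive_tool", "payload": {
  "gripper": [0.6,0.6],
  "offset": [
    [2e-05,0.00013,-4e-05],
    [2e-05,0.00013,-4e-05]
  ],
  "turn": [3,3]
}}

```text
time_s: 22.75
eef_pos: [515.5, 46.0, 127.7]
ee_rot: [0.632, -0.632, 0.316, -0.317]
force: [-0.1, -0.6, 3.9]
grip_width: 0.71
```

```bash
python3 st.py
```

```text
22.75 [515.53  45.96 127.68] -53.16 [-0.14 -0.56  3.89] [0.058 0.039 0.06 ]
```

Call:
{"api": "drive_tool", "payload": {
  "gripper": [0.6,0.6],
  "offset": [
    [2e-05,0,-4e-05],
    [2e-05,0,-4e-05]
  ],
  "turn": [3,3]
}}

```text
time_s: 22.92
eef_pos: [515.5, 45.9, 127.7]
ee_rot: [0.615, -0.615, 0.349, -0.35]
force: [-0.6, 0.3, 2.5]
grip_width: 0.708
```

```bash
python3 st.py
```

```text
22.92 [515.51  45.85 127.71] -59.16 [-0.63  0.34  2.48] [0.001 0.017 0.017]
```

Call:
{"api": "drive_tool", "payload": {
  "gripper": [0.6,0.6],
  "offset": [
    [2e-05,0,-4e-05],
    [2e-05,0,-4e-05]
  ],
  "turn": [3,3]
}}

```text
time_s: 23.08
eef_pos: [515.4, 45.9, 127.6]
ee_rot: [0.596, -0.596, 0.38, -0.381]
force: [-0.1, -0.2, 1.6]
grip_width: 0.71
```

```bash
python3 st.py
```

```text
23.08 [515.37  45.9  127.62] -65.16 [-0.15 -0.2   1.61] [0.13  0.036 0.146]
```

Call:
{"api": "drive_tool", "payload": {
  "gripper": [0.6,0.6],
  "offset": [
    [2e-05,0.0001,-4e-05],
    [2e-05,0.0001,-4e-05]
  ],
  "turn": [2,2]
}}

```text
time_s: 23.25
eef_pos: [515.3, 45.9, 127.5]
ee_rot: [0.583, -0.582, 0.401, -0.401]
force: [0.5, 0.7, 3.4]
grip_width: 0.705
```

```bash
python3 st.py
```

```text
23.25 [515.31  45.89 127.49] -69.1 [0.46 0.68 3.38] [0.173 0.054 0.165]
```

Call:
{"api": "drive_tool", "payload": {
  "gripper": [0.6,0.6],
  "offset": [
    [2e-05,0.0001,-4e-05],
    [2e-05,0.0001,-4e-05]
  ],
  "turn": [2,2]
}}

```text
time_s: 23.42
eef_pos: [515.3, 45.8, 127.4]
ee_rot: [0.568, -0.568, 0.421, -0.421]
force: [-1.1, 2.2, 4.1]
grip_width: 0.703
```

```bash
python3 st.py
```

```text
23.42 [515.3   45.84 127.39] -73.08 [-1.1   2.19  4.09] [0.229 0.119 0.274]
```

Call:
{"api": "drive_tool", "payload": {
  "gripper": [0.6,0.6],
  "offset": [
    [0,-0.0004,0],
    [0,0,0]
  ],
  "turn": [0,0]
}}

```text
time_s: 23.58
eef_pos: [515.3, 45.8, 127.4]
ee_rot: [0.568, -0.568, 0.421, -0.421]
force: [2.3, 1.9, 1.8]
grip_width: 0.704
```

```bash
python3 st.py
```

```text
23.58 [515.27  45.83 127.4 ] -73.07 [2.31 1.85 1.85] [ 0.25  -0.135 -0.05 ]
```

Call:
{"api": "drive_tool", "payload": {
  "gripper": [0.6],
  "offset": [
    [0,0,0]
  ],
  "turn": [1]
}}

```text
time_s: 23.67
eef_pos: [515.2, 45.8, 127.4]
ee_rot: [0.565, -0.564, 0.426, -0.426]
force: [2.7, 1.8, 2.6]
grip_width: 0.707
```

```bash
python3 st.py
```

```text
23.67 [515.22  45.83 127.39] -74.1 [2.65 1.78 2.59] [ 0.27  -0.185  0.318]
```

Call:
{"api": "drive_tool", "payload": {
  "gripper": [0.6],
  "offset": [
    [0,0,0]
  ],
  "turn": [1]
}}

```text
time_s: 23.75
eef_pos: [515.2, 45.8, 127.4]
ee_rot: [0.56, -0.56, 0.431, -0.432]
force: [1.3, 1.3, 1.5]
grip_width: 0.703
```

```bash
python3 st.py
```

```text
23.75 [515.15  45.84 127.36] -75.22 [1.32 1.34 1.52] [ 0.345 -0.189  0.336]
```

Call:
{"api": "drive_tool", "payload": {
  "gripper": [0.5,0.35,0.2,0.1,0,0,0,0],
  "offset": [
    [0,0,0],
    [0,0,0],
    [0,0,0],
    [0,0,0],
    [0,0,0],
    [0,0,0],
    [0,0,0],
    [0,0,0]
  ],
  "turn": [0,0,0,0,0,0,0,0]
}}

```text
time_s: 24.42
eef_pos: [514.9, 45.7, 127.1]
ee_rot: [-0.56, 0.56, -0.432, 0.432]
force: [-0.1, -0.5, -0.2]
grip_width: 1.0
```

Call:
{"api": "drive_tool", "payload": {
  "gripper": [0,0,0,0,0,0,0,0,0,0],
  "offset": [
    [0,-0.01,0],
    [0,-0.02,0],
    [0,-0.03,0],
    [0,-0.03,0],
    [0,-0.03,0],
    [0,-0.02,0],
    [0,-0.01,0],
    [0,0,0],
    [0,0,0],
    [0,0,0]
  ],
  "turn": [0,0,0,0,0,0,0,0,0,0]
}}

```text
time_s: 25.25
eef_pos: [514.5, 45.8, 275.7]
ee_rot: [-0.56, 0.561, -0.432, 0.431]
force: [-0.5, 0.4, -0.2]
grip_width: 1.003
```

```bash
python3 - <<'E'
from look import *
s,T,im,d,g,Q=look('w17')
print(circ(g,T,(514.5,46),149.5,27,34,-1))
v,u=np.indices((480,640)); W=(px2cam('wrist',np.c_[u.ravel(),v.ravel()],d.ravel())@T[:3,:3].T+T[:3,3]).reshape(480,640,3)
Z=W[...,2]; rad=np.hypot(W[...,0]-514.5,W[...,1]-46)
for a,b in [(17.5,28),(2,13)]:
    e=(d>0)&(Z>125)&(Z<170)&(rad>a)&(rad<b); A=np.c_[W[e][:,:2]-[514.5,46],np.ones(e.sum())]; w=np.ones(len(A),bool)
    for _ in range(6):
        x=np.linalg.lstsq(A[w],Z[e][w],rcond=None)[0]; r=np.abs(Z[e]-A@x); w=r<max(.5,2*np.median(r))
    print(x,w.sum(),len(A))
res=.13; N=600; X,Y=np.meshgrid(514.5+(np.arange(N)-N/2)*res,46-(np.arange(N)-N/2)*res)
uv=w2px('wrist',np.c_[X.ravel(),Y.ravel(),np.full(X.size,149.5)],T).astype(np.float32).reshape(N,N,2)
cv2.imwrite('pics/w17r.png',cv2.remap(im[:,:,::-1],uv[...,0],uv[...,1],cv2.INTER_CUBIC))
E
```

```text
25.25 [514.46  45.81 275.67] -75.24084758787477 [-0.47  0.36 -0.16] 1.0026437137946924
(array([513.96,  45.44]), np.float64(30.149982209031098), np.int64(88), np.float64(0.26677409681924225))
[ -0.    -0.   150.77] 2829 3368
[ -0.02   0.   149.69] 972 1157
```

View pics/w17r.png

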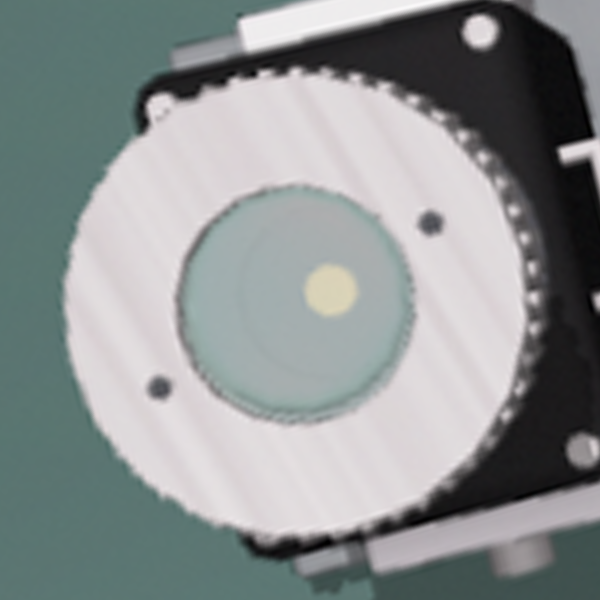

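```bash
python3 -c "
from rig import ctrl
print(ctrl.finish_job())"
```

```text
the job is handed in; nothing more can be done
None
```

The larger lens is in the cell, dome up, and the steel ring is screwed down over it. I handed the job in at about 25 s of the 72 s; no verdict was reported.

**Lens:** It first caught on the rim, at about 7.5 N. I shifted it and lowered it until it rested with about 9 N of upward force, then let go. The depth picture afterwards showed it flat, with its edge about 7 mm above the rim. That is what a lens seated on the highest possible seal would show. It sits roughly 1 mm off centre, within the bore's play.

**Ring:** It dropped onto the thread, and I turned it clockwise about 123° in all. The turning moment rose to about 0.33 N m while moving, which suggests roughly 26 N of clamping. The final pictures, with the ring let go, showed:
- **Position:** the ring is level and within about 1 mm of the axis, and it had not turned back.
- **Clamping:** its top sits about 0.4 mm lower than if it merely lay on the uncompressed lens, which suggests about 17 N.

**Checks that disagreed:**
- **Rim centre:** my estimates differed by up to 3 mm in y between pictures. I used the later one, taken with the ring in hand.
- **Clamping force:** the two estimates above differ, but both lie between the 10 N minimum and the 40 N limit. The single torque readings were noisy, and one taken with the arm still read about zero.

I did not deliberately touch anything else on the desk, but I took no final picture of it to confirm.

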